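Clear the press spacer rack onto a carrying rod

ROBOT

A 7-joint arm with a two-finger parallel gripper is mounted at the origin on the work surface. World frame = base frame: x ahead of the robot, y to its left, z up, the work surface at z = 0. Lengths are in m, angles in rad, forces in N, time in s.
With the tool pointing down it reaches from about 0.425 to 0.875 m from the base axis. Payload 4.7 kg.
Tool frame: the origin (TCP) lies at the very end of the fingers, on their centre line; the grasp point (between the pads) lies behind it (ctrl.tcp_to_grasp is the y of the grasp point in the tool frame, in m); y points along the fingers, x is the direction in which the jaws open and shut, and the axes are right-handed (so a half turn about y gives the same grasp; the last joint's range is limited). The gripper opens to 87 mm and grips with 3 to 60 N. Pads are 19 mm wide; open, the fingers measure 117 mm over their backs; the gripper's body (75 mm by 190 mm) begins 51 mm behind the grasp point.
Start: joints at [1.251, 0.321, -0.07, 1.45, 0.023, 1.371, -0.057], TCP at [0.213, -0.614, 0.223] pointing down, gripper open.
Joint ranges: [-2.86, 2.86], [-0.3, 2.09], [-1.38, 1.24], [0.06, 2.45], [-1.56, 4.7], [0.09, 2.05], [-2.69, 2.69]. Speed limits (rad/s): [2.57, 2.57, 3.14, 3.14, 3.14, 3.14, 3.14].

INTERFACE

Orientations are given as a rotation vector (axis times angle).
In Python, from bench import ctrl, get_image, workorder gives the robot as it stands.
- The arm moves only by the tool drive_tool, never from a script. Its argument "increments" is text: rows parted by semicolons, each of 5 numbers parted by spaces: the shift along the tool's x, y, z in mm, then the turn about the tool's y in degrees, then the closure in counts, from 0 (fully open) to 255 (shut). In form: tx ty tz yaw fingers; .... A call has 1 to 20 rows; each row shifts and turns the commanded pose from where the row before left it, along the tool's axes as they then stand; what a row does not reach is not made up. A row lasts 1/8 s, in which the tool goes at most 62.5 mm and 10.7 degrees, less where a joint would pass 70% of its speed; a pose out of reach is approached as far as the arm can. A call is refused whole if a number of a shift passes 62.5 or a number of a turn 10.7, either way. A call with a gripper value outside its range is refused whole. The fingers move at their own pace and stop on an object; "squeeze" is the grip in N (left out, the last holds). Time passes only in rows, so rows that do not move let the fingers close. It gives the time, the measured TCP pose, the force and the opening at its end, in the units of the state.
- ctrl.get_state(): the state, without advancing time (a new reading comes with each control period).
- get_image(name): name is "side" or "top"; returns a dict with "img" (420x560x3 uint8, red, green, blue), "mtx" (3x3 intrinsics, pixels), "camera_from_world" (4x4, takes a point from world to camera coordinates). Camera axes: x right, y up, looking along -z (the intrinsics and any distortion apply to the point x, -y, -z); pixel columns grow to the right and rows downward; lengths in m; the calibration is good to about 2 mm. A picture is of the moment at which its call begins. There is no depth.
- workorder.close_job(): hands the job in, once; it reports no verdict.
The state is a dict: "time": time; "joint_positions": joint angles; "qd": joint speeds; "joint_torque": joint torques, N m; "position": TCP position; "tool_rot": TCP orientation; "ft_force": force on the tool from outside, world axes, zero at the start; "torque": the same for the moment, N m; "grip_width": opening from 0.0 (shut) to 1.0 (fully open).
Only numpy, scipy, OpenCV 4.12 (cv2) and the standard library are available. Lean on these libraries where they do the work, as an engineer would, in place of code of your own. Each camera call takes 0.05 s, during which the arm holds its last target.

TASK

Slide each plywood divider panel up out of the storage rack and stand it in a bay of the grey bin. Then pick up the carrying rod by its handle, thread it through all the spacer rings standing in the rack, lift them off together as one stack and lay the rod with its rings level across the two forks of the steel stand. The rings are degreased, so do not touch them with the gripper, and leave the bottle, mug and screwdriver alone.

Things in the scene. Friction and masses are not known exactly. Their poses are not given: they have to be found in the camera images.
- rack: fixed wooden comb rack, 108 (x) by 118 (y) by 45 mm high, open down the middle (48 mm). Slots 10.5 mm wide at 16 mm pitch along y: panel, ring, ring, panel, ring, ring, panel. Slot floors 20 mm above the table, so a panel raised 25 mm is free. Ring centres 50 mm above the table at x = 0. Panels are 48 mm apart: do not open the gripper fully over them. Origin: centre of underside
- ring0: aluminium spacer ring standing on edge in the rack: outside 76 mm, hole 32 mm, 8 mm thick, about 60 g. Origin at the centre of the hole; y is the hole's axis (along the row), it may roll about it. Slot at y = -32 mm of the rack. May be absent. The gripper must not touch it
- ring1: aluminium spacer ring standing on edge in the rack: outside 76 mm, hole 32 mm, 8 mm thick, about 60 g. Origin at the centre of the hole; y is the hole's axis (along the row), it may roll about it. Slot at y = -16 mm of the rack. May be absent. The gripper must not touch it
- ring2: aluminium spacer ring standing on edge in the rack: outside 76 mm, hole 32 mm, 8 mm thick, about 60 g. Origin at the centre of the hole; y is the hole's axis (along the row), it may roll about it. Slot at y = 16 mm of the rack. May be absent. The gripper must not touch it
- ring3: aluminium spacer ring standing on edge in the rack: outside 76 mm, hole 32 mm, 8 mm thick, about 60 g. Origin at the centre of the hole; y is the hole's axis (along the row), it may roll about it. Slot at y = 32 mm of the rack. May be absent. The gripper must not touch it
- panel0: solid plywood divider panel standing in the rack, without a hole: 86 wide (x), 8 thick (y), 110 mm tall (z), 45 g. Origin at the centre of its lower edge, z up to its upper edge, which stands 130 mm above the table, 42 mm above the rings' tops. Slot at y = -48 mm of the rack; loose in its slot (2.5 mm play). May be absent
- panel1: solid plywood divider panel standing in the rack, without a hole: 86 wide (x), 8 thick (y), 110 mm tall (z), 45 g. Origin at the centre of its lower edge, z up to its upper edge, which stands 130 mm above the table, 42 mm above the rings' tops. Slot at y = 0 mm of the rack; loose in its slot (2.5 mm play). May be absent
- panel2: solid plywood divider panel standing in the rack, without a hole: 86 wide (x), 8 thick (y), 110 mm tall (z), 45 g. Origin at the centre of its lower edge, z up to its upper edge, which stands 130 mm above the table, 42 mm above the rings' tops. Slot at y = 48 mm of the rack; loose in its slot (2.5 mm play). May be absent
- bin: fixed grey open bin for the panels, 112 (x) by 125 (y) by 85 mm high, walls and floor 5 mm. Two dividers as high as the walls make three bays side by side along y, each 102 mm in x by 35 mm in y, centred at y = -40, 0 and +40 mm. Panels stand in it with their width along x. Origin: centre of underside
- rod: loose rod, 0.2 kg, lying on the table, tip roughly towards -y. Origin: centre of the handle; x points to the tip; it balances at x = 62 mm. Black handle 70 mm long, 28 mm square (x = -35 to 35); steel bar 10 mm thick from x = 35 to the tip at x = 210 mm; stop collar 28 mm across at x = 65 to 70 mm. Rings belong between the collar and x = 190 mm
- rod_mid (a point): point on the rod's axis, 123 mm from the handle's centre towards the tip; midway between the forks when the rod is on the stand
- stand: fixed steel stand, base 180 (x) by 70 (y) by 10 mm, two V forks 8 mm thick at x = -73 and 73 mm, tops 102 mm above the table and 48 mm wide. A rod lying along x in the Vs has its axis 85 mm above the table. One fork takes the bare bar between handle and collar (x = 35 to 65 mm of the rod), the other the bar near the tip. Origin: centre of underside
- cradle (a point): point midway between the stand's forks, 85 mm above the table: rod_mid comes here
- oil: bystander: white plastic oil bottle, 54 mm across, 130 mm high; leave it alone. Origin: centre of the underside
- mug: bystander: white mug, 80 mm across, 90 mm high; leave it alone. Origin: centre of the underside
- driver: bystander: screwdriver lying beyond the stand; leave it alone. Origin: middle of its underside

How it is judged:
On the way, in this order (a step that is already met when the one before it is completed fails the run):
1. every panel that is there stands in the bin (x of panel0 in the frame of bin between -0.035 and 0.035 m and y of panel0 in the frame of bin between -0.064 and 0.064 m and z of panel0 in the frame of bin between -0.003 and 0.03 m and angle between each of panel0, panel1, panel2's own z axis and vertical below 0.7 rad and x of panel1 in the frame of bin between -0.035 and 0.035 m and y of panel1 in the frame of bin between -0.064 and 0.064 m and z of panel1 in the frame of bin between -0.003 and 0.03 m and x of panel2 in the frame of bin between -0.035 and 0.035 m and y of panel2 in the frame of bin between -0.064 and 0.064 m and z of panel2 in the frame of bin between -0.003 and 0.03 m), for 0.2 s.
2. all the rings that are there hang on the rod together, lifted clear of the rack (x of ring0 in the frame of rod between 0.07 and 0.205 m and y of ring0 in the frame of rod between -0.017 and 0.017 m and z of ring0 in the frame of rod between -0.017 and 0.017 m and angle between the y axis of each of ring0, ring1, ring2, ring3 and the x axis of rod, either way round below 0.7 rad and x of ring1 in the frame of rod between 0.07 and 0.205 m and y of ring1 in the frame of rod between -0.017 and 0.017 m and z of ring1 in the frame of rod between -0.017 and 0.017 m and x of ring2 in the frame of rod between 0.07 and 0.205 m and y of ring2 in the frame of rod between -0.017 and 0.017 m and z of ring2 in the frame of rod between -0.017 and 0.017 m and x of ring3 in the frame of rod between 0.07 and 0.205 m and y of ring3 in the frame of rod between -0.017 and 0.017 m and z of ring3 in the frame of rod between -0.017 and 0.017 m and height (world z) of each of ring0, ring1, ring2, ring3, rod above 0.09 m), for 0.2 s.
3. the rod lies across both forks of the stand with its rings (x of ring0 in the frame of rod between 0.07 and 0.205 m and y of ring0 in the frame of rod between -0.017 and 0.017 m and z of ring0 in the frame of rod between -0.017 and 0.017 m and angle between the y axis of each of ring0, ring1, ring2, ring3 and the x axis of rod, either way round below 0.7 rad and x of ring1 in the frame of rod between 0.07 and 0.205 m and y of ring1 in the frame of rod between -0.017 and 0.017 m and z of ring1 in the frame of rod between -0.017 and 0.017 m and x of ring2 in the frame of rod between 0.07 and 0.205 m and y of ring2 in the frame of rod between -0.017 and 0.017 m and z of ring2 in the frame of rod between -0.017 and 0.017 m and x of ring3 in the frame of rod between 0.07 and 0.205 m and y of ring3 in the frame of rod between -0.017 and 0.017 m and z of ring3 in the frame of rod between -0.017 and 0.017 m and horizontal distance between rod_mid and cradle below 0.014 m and z of rod_mid in the frame of stand between 0.077 and 0.095 m and angle between the x axis of rod and the x axis of stand, either way round below 0.12 rad and contact force between rod and stand above 0.3 N), for 0.2 s.
At the end, for the whole second after the job is handed in: every panel stands in the bin, tilted under 40 degrees; the rod lies in both forks, rod_mid within 14 mm of the cradle point (seen from above) and 77 to 95 mm high, within 7 degrees of the stand's direction; all rings hang on the bar between collar and tip; all at rest (all of step 1 and all of step 3 and linear speed of rod below 0.03 m/s and angular speed of rod below 0.3 rad/s and linear speed of each of ring0, ring1, ring2, ring3, panel0, panel1, panel2 below 0.05 m/s); the robot touches nothing.
It fails at once if the gripper touches a ring (over 3 N) (contact force between the fingers and ring0 above 3 N or contact force between the fingers and ring1 above 3 N or contact force between the fingers and ring2 above 3 N or contact force between the fingers and ring3 above 3 N).
It fails at once if a bystander is moved more than 30 mm (distance of any of oil, mug, driver from where it was at the start of the episode above 0.03 m).
Of ring0, ring1, ring2, ring3 only 2 to 4 are there at a start; the rules pass over those that are not, and their reading is None.
Of panel0, panel1, panel2 only 2 to 3 are there at a start; the rules pass over those that are not, and their reading is None.
At some moment in a run one of rod may be knocked a few centimetres aside while the robot is not near it.
It also fails if it takes over 210 s, if anything falls off the work surface, if the arm or the gripper's body presses on something with over 40 N, if the wrist force passes 120 N, or if a joint passes its speed limit or range.

## Working session

There is one attempt and no reset: what is moved stays moved. The work goes in short steps, Python scripts to look and compute and a tool call to move; the robot and the scene stay as the last step left them, time stands still between calls to the robot, and variables do not carry over. Pictures are saved under pics/ and viewed, and the job is handed in when it is done.

Besides the shell and the picture viewer there is one more tool, called by a JSON object that holds its "op" and its "data", one argument or row to a line. drive_tool: Moves the arm, as the interface text tells. Its arguments: {"type":"object","properties":{"increments":{"type":"string"},"squeeze":{"type":"number"}},"required":["increments"]}

```bash
mkdir -p pics; ls; cat > h.py <<'E'
import numpy as np, cv2
from scipy.spatial.transform import Rotation as R
from bench import ctrl, get_image, workorder
def shot(name, fn=None):
    d=get_image(name)
    if fn: cv2.imwrite('pics/'+fn, d['img'][:,:,::-1])
    return d
def proj(d,P):
    P=np.atleast_2d(P); T=np.array(d['camera_from_world']); K=np.array(d['mtx'])
    c=P@T[:3,:3].T+T[:3,3]; c=c*[1,-1,-1]
    q=c@K.T; return q[:,:2]/q[:,2:]
def ray(d,uv):
    T=np.array(d['camera_from_world']); K=np.array(d['mtx'])
    v=np.linalg.inv(K)@np.array([uv[0],uv[1],1.0]); v=v*[1,-1,-1]
    Rm=T[:3,:3]; return -Rm.T@T[:3,3], Rm.T@v
def onz(d,uv,z):
    o,v=ray(d,uv); return o+v*(z-o[2])/v[2]
E
python3 - <<'E'
from h import *
print(ctrl.get_state()); print(ctrl.tcp_to_grasp)
for n in('top','side'):
    d=shot(n,n+'0.png'); print(n,d['mtx'],d['camera_from_world'],{k for k in d})
    print(ray(d,(280,210)))
E
```

```text
pics
{'time': 0.0, 'joint_positions': array([ 1.25110957,  0.321812  , -0.07007018,  1.45167828,  0.02258223,
        1.37078396, -0.0569024 ]), 'qd': array([ 0.00085097, -0.00194927,  0.0005548 , -0.000613  , -0.00242422,
       -0.00037232, -0.0006591 ]), 'joint_torque': array([-3.05006843e-04, -4.91294432e+01, -4.03828695e-01, -3.12533247e+01,
       -6.38627680e-02,  4.36140457e-02,  1.69376176e-04]), 'position': array([ 0.21272465, -0.61362174,  0.22146688]), 'tool_rot': array([-1.34776867,  0.96105715, -0.95842216]), 'ft_force': array([-0.81062403, -0.01832033,  0.24513506]), 'torque': array([0.05740412, 0.02056981, 0.04647767]), 'grip_width': 1.0005745999583429}
-0.0187
top [[420.15434824   0.         275.57569586]
 [  0.         420.15434824 216.51825011]
 [  0.           0.           1.        ]] [[ 0.0188512  -0.99966408  0.01778666 -0.02460653]
 [ 0.98407272  0.02169647  0.17643735 -0.60374469]
 [-0.17676399  0.01417732  0.98415116 -0.82538267]
 [ 0.          0.          0.          1.        ]] {'camera_from_world', 'mtx', 'img'}
(array([4.48694606e-01, 2.02577886e-04, 9.19262093e-01]), array([ 0.19222934, -0.02436737, -0.98122662]))
side [[441.27960801   0.         285.91680657]
 [  0.         441.27960801 210.20659488]
 [  0.           0.           1.        ]] [[ 0.93510156 -0.35436195 -0.00356174 -0.58436047]
 [ 0.18562322  0.48121739  0.85672274 -0.1924994 ]
 [-0.30187597 -0.8017839   0.51576494 -0.91565836]
 [ 0.          0.          0.          1.        ]] {'camera_from_world', 'mtx', 'img'}
(array([ 0.30575349, -0.8486012 ,  0.63510175]), array([ 0.28942476,  0.80676059, -0.51531608]))
```

View pics/top0.png

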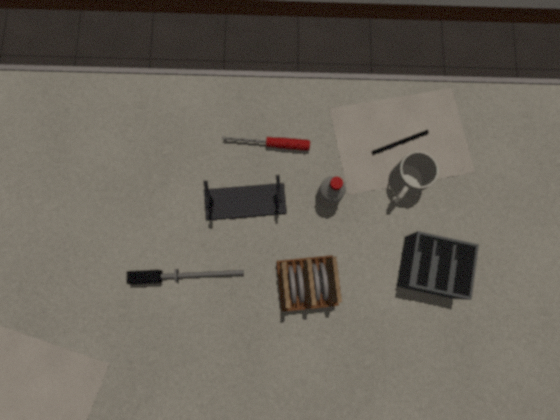

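View pics/side0.png

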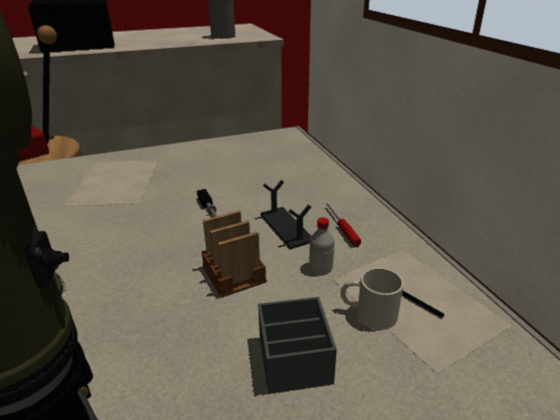

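```bash
python3 - <<'E'
from h import *
d=shot('top'); im=d['img'][:,:,::-1]
g=(np.clip((im/255.)**0.6*1.2,0,1)*255).astype(np.uint8)
a=cv2.resize(g[230:330,260:360],(600,600),interpolation=cv2.INTER_CUBIC); cv2.imwrite('pics/t1.png',a)
a=cv2.resize(g[160:310,110:310],(800,600),interpolation=cv2.INTER_CUBIC); cv2.imwrite('pics/t2.png',a)
d=shot('side'); im=d['img'][:,:,::-1]
g=(np.clip((im/255.)**0.6*1.2,0,1)*255).astype(np.uint8)
a=cv2.resize(g[170:320,180:380],(800,600),interpolation=cv2.INTER_CUBIC); cv2.imwrite('pics/s1.png',a)
d=shot('top')
for n,uv,z in [('rack',(308,284),0.1),('bin',(437,265),.085),('stand',(246,200),.01),('handle',(145,277),.028),('tip',(243,273),.014)]: print(n,onz(d,uv,z))
E
```

```text
rack [ 0.46503346 -0.07661645  0.1       ]
bin [ 0.50760874 -0.33491005  0.085     ]
stand [0.64767558 0.05321245 0.01      ]
handle [0.47437408 0.25779315 0.028     ]
tip [0.48727543 0.05439068 0.014     ]
```

View pics/t1.png

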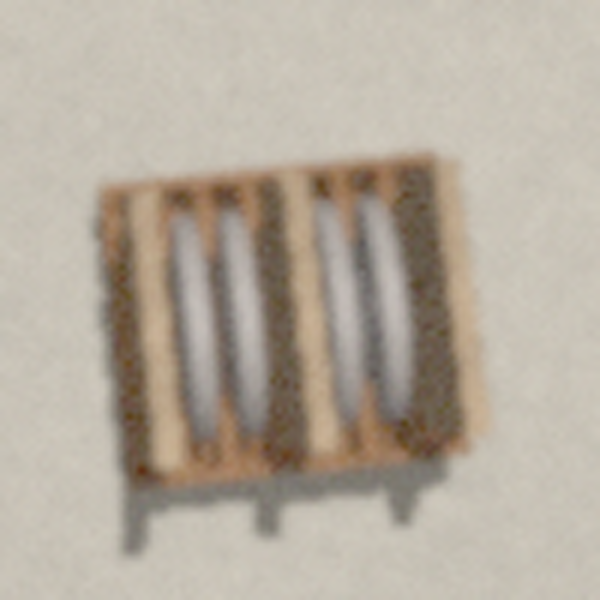

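View pics/t2.png

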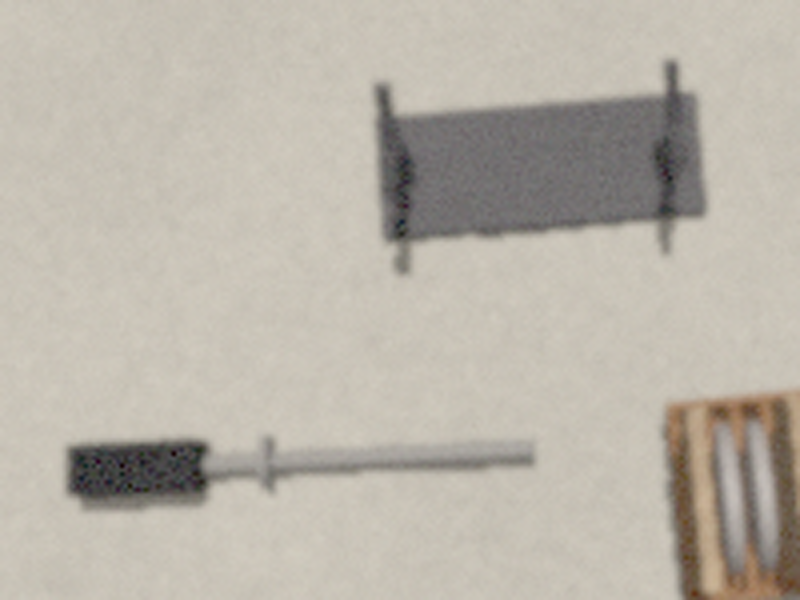

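View pics/s1.png

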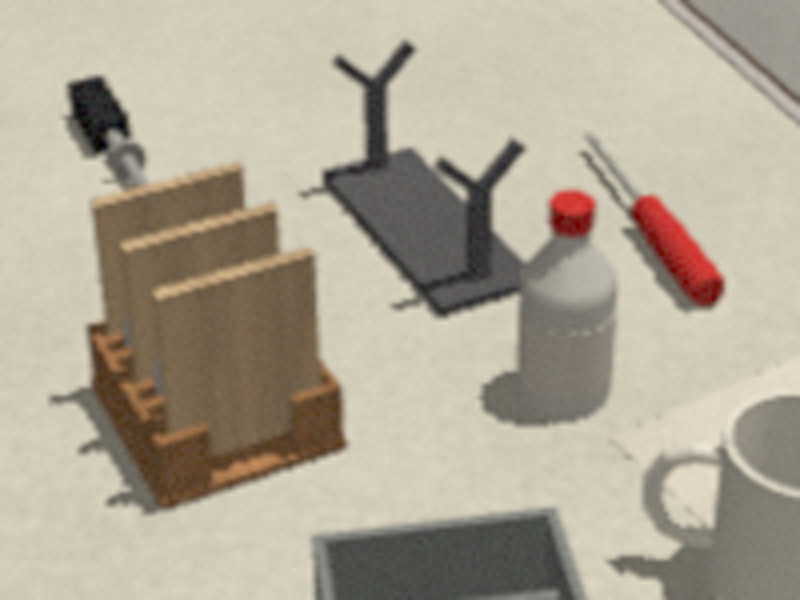

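```bash
cat >> h.py <<'E'
def tool():
    s=ctrl.get_state(); M=R.from_rotvec(s['tool_rot']).as_matrix(); return s,M
def go(target, axdir=None):
    """print increments in mm (tool axes) to world target; yaw so that tool x is along axdir (mod pi)"""
    s,M=tool(); dlt=np.array(target)-s['position']
    print('pos',s['position'].round(4),'toolx',M[:,0].round(3),'y',M[:,1].round(3),'z',M[:,2].round(3),'gw',round(s['grip_width'],3),'t',round(s['time'],2))
    print('shift mm tool axes (no yaw):',(M.T@dlt*1000).round(1))
    if axdir is not None:
        a=np.array([axdir[0],axdir[1],0.]);a/=np.linalg.norm(a)
        t=M.T@a; ang=np.degrees(np.arctan2(-t[2],t[0]))  # rot about y by ang takes x to (cos,0,-sin)
        ang=(ang+90)%180-90
        M2=M@R.from_rotvec([0,np.radians(ang),0]).as_matrix()
        print('yaw deg',ang.round(2),'shift after yaw:',(M2.T@dlt*1000).round(1))
E
python3 - <<'E'
from h import *
d=shot('top'); im=cv2.cvtColor(d['img'],cv2.COLOR_RGB2HSV)
print(im[280,284+3:292], d['img'][230+55,260+24:260+30].tolist(), d['img'][285,310:314].tolist(),d['img'][230+50,338:341].tolist())
s,M=tool(); print(M.round(3))
E
```

```text
[[ 15 103  97]
 [ 16 106  70]
 [  3  51  55]
 [ 15  20  75]
 [ 16  28 101]] [[112, 92, 70], [119, 98, 72], [122, 98, 72], [115, 94, 68], [87, 69, 50], [59, 50, 39]] [[110, 90, 67], [120, 98, 72], [120, 100, 74], [108, 89, 67]] [[122, 102, 81], [120, 108, 92], [123, 117, 103]]
[[ 0.328 -0.     0.945]
 [-0.945  0.     0.328]
 [-0.001 -1.    -0.   ]]
```

```bash
python3 - <<'E'
from h import *
d=shot('top'); im=d['img']; hsv=cv2.cvtColor(im,cv2.COLOR_RGB2HSV).astype(int)
m=((hsv[...,0]>10)&(hsv[...,0]<22)&(hsv[...,1]>75)&(hsv[...,1]<125)&(hsv[...,2]>100)).astype(np.uint8)
m[:235]=0;m[320:]=0;m[:,:265]=0;m[:,350:]=0
n,l,st,c=cv2.connectedComponentsWithStats(m)
for i in range(1,n):
    if st[i,4]<60: continue
    ys,xs=np.where(l==i); r=cv2.minAreaRect(np.c_[xs,ys].astype(np.float32))
    b=cv2.boxPoints(r); P=np.array([onz(d,q,.13) for q in b]); e=[np.linalg.norm(P[1]-P[0]),np.linalg.norm(P[2]-P[1])]
    v=P[1]-P[0] if e[0]>e[1] else P[2]-P[1]; v=v*np.sign(v[0])
    print(st[i],c[i].round(1),'ctr',onz(d,c[i],.13).round(4),'size',np.round(e,4),'dir deg',np.degrees(np.arctan2(v[1],v[0])).round(2))
cv2.imwrite('pics/m.png',cv2.resize(m[230:330,260:360]*255,(600,600),interpolation=0))
# bin & stand & rod edges crops
g=(np.clip((im[:,:,::-1]/255.)**0.6*1.2,0,1)*255).astype(np.uint8)
cv2.imwrite('pics/b.png',cv2.resize(g[225:305,390:490],(800,640),interpolation=cv2.INTER_CUBIC)[:600])
E
```

```text
[305 257  11  48 168] [311.2 280.8] ctr [ 0.4705 -0.0797  0.13  ] size [0.0133 0.087 ] dir deg 4.3
[333 257   9  49 149] [336.8 280.8] ctr [ 0.4713 -0.1275  0.13  ] size [0.0099 0.0886] dir deg 3.5
[280 260  11  48 177] [285.6 283.8] ctr [ 0.4639 -0.0321  0.13  ] size [0.0093 0.0876] dir deg 8.31
```

View pics/m.png

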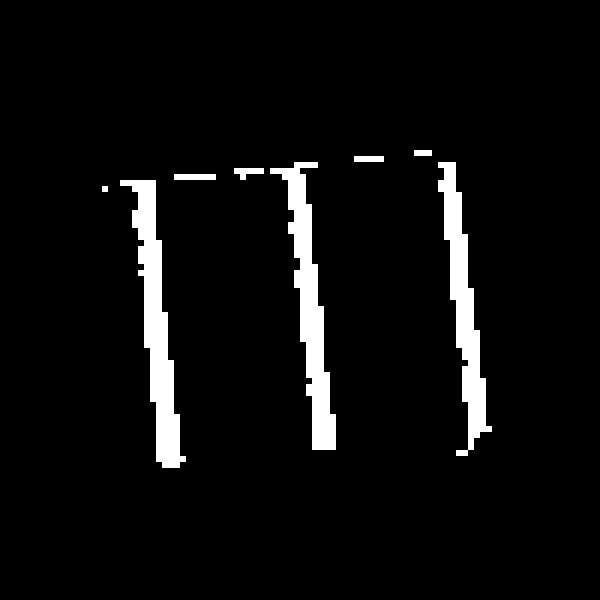

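View pics/b.png

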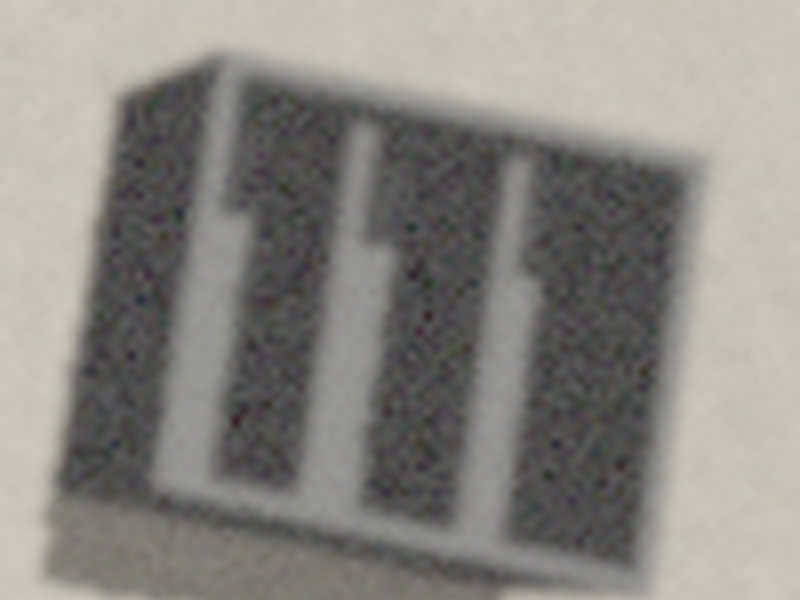

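```bash
python3 - <<'E'
from h import *
d=shot('top')
c=[np.array(p)/8+[390-.44,225-.44] for p in [(220,57),(707,157),(645,585),(155,487)]]
P=np.array([onz(d,q,.085) for q in c]); print(P.round(4)); print('ctr',P.mean(0).round(4),[np.linalg.norm(P[i]-P[(i+1)%4]).round(4) for i in range(4)])
for a,b in[(3,0),(2,1)]: print(np.degrees(np.arctan2(*(P[b]-P[a])[[1,0]])))
for a,b in[(0,1),(3,2)]: v=P[a]-P[b];print(np.degrees(np.arctan2(-v[0],v[1])))
c=[np.array(p)/6+[260-.42,230-.42] for p in [(103,187),(437,155),(470,450),(133,485)]]
P=np.array([onz(d,q,.045) for q in c]);print('rack',P.round(4),P.mean(0),[np.linalg.norm(P[i]-P[(i+1)%4]).round(4) for i in range(4)])
for a,b in[(3,0),(2,1)]: print(np.degrees(np.arctan2(*(P[b]-P[a])[[1,0]])))
for a,b in[(0,1),(3,2)]: v=P[a]-P[b];print(np.degrees(np.arctan2(-v[0],v[1])))
th=np.radians(5)
go([.464,-.032,.25],[-np.sin(th),np.cos(th)])
E
```

```text
[[ 0.5738 -0.2977  0.085 ]
 [ 0.551  -0.4199  0.085 ]
 [ 0.4449 -0.3974  0.085 ]
 [ 0.4664 -0.2772  0.085 ]]
ctr [ 0.509  -0.3481  0.085 ] [np.float64(0.1242), np.float64(0.1084), np.float64(0.1221), np.float64(0.1093)]
-10.799799896011361
-11.9366490018887
-10.561072325482092
-10.129505833118722
rack [[ 0.5125 -0.0166  0.045 ]
 [ 0.526  -0.1324  0.045 ]
 [ 0.4258 -0.1432  0.045 ]
 [ 0.4121 -0.0286  0.045 ]] [ 0.469088   -0.08019818  0.045     ] [np.float64(0.1166), np.float64(0.1008), np.float64(0.1154), np.float64(0.1012)]
6.8194814768360486
6.126603646068302
6.60937317696259
6.82634207283766
pos [ 0.2129 -0.6141  0.2224] toolx [ 0.328 -0.945 -0.   ] y [-0.  0. -1.] z [ 0.945  0.328 -0.   ] gw 0.998 t 0.4
shift mm tool axes (no yaw): [-467.7  -27.5  428. ]
yaw deg 14.13 shift after yaw: [-558.   -27.5  300.9]
```

```bash
cat >> h.py <<'E'
RT=np.radians(6.5); RC=np.array([.469,-.080]); RX=np.array([np.cos(RT),np.sin(RT)]); RY=np.array([-np.sin(RT),np.cos(RT)])
BT=np.radians(-10.9); BC=np.array([.509,-.348]); BX=np.array([np.cos(BT),np.sin(BT)]); BY=np.array([-np.sin(BT),np.cos(BT)])
def rk(x,y,z): return np.r_[RC+RX*x+RY*y,z]
def bn(x,y,z): return np.r_[BC+BX*x+BY*y,z]
E
python3 -c "
from h import *
go(rk(0,-.048,.22),RY)"
```

```text
pos [ 0.2129 -0.6141  0.2224] toolx [ 0.328 -0.945 -0.   ] y [-0.  0. -1.] z [ 0.945  0.328 -0.   ] gw 0.998 t 0.4
shift mm tool axes (no yaw): [-373.8    2.5  406.5]
yaw deg 12.63 shift after yaw: [-453.7    2.5  314.9]
```

{"op": "drive_tool", "data": {
  "increments": "0 0 0 6.3 138; 0 0 0 6.3 138; -37.8 0 26.2 0 138; -37.8 0 26.2 0 138; -37.8 0 26.2 0 138; -37.8 0 26.2 0 138; -37.8 0 26.2 0 138; -37.8 0 26.2 0 138; -37.8 0 26.2 0 138; -37.8 0 26.2 0 138; -37.8 0 26.2 0 138; -37.8 0 26.2 0 138; -37.8 0 26.2 0 138; -37.8 0 26.2 0 138; 0 0 0 0 138; 0 0 0 0 138",
  "squeeze": 20
}}

```text
time: 2.4
position: [0.4735, -0.1283, 0.2226]
tool_rot: [-1.262, 1.125, -1.125]
ft_force: [0.6, -1.1, 0.1]
grip_width: 0.461
```

```bash
python3 -c "
from h import *
go(rk(0,-.048,.105),RY)
d=shot('side','s2.png');shot('top','t3.png')"
```

```text
pos [ 0.4735 -0.1283  0.2226] toolx [ 0.114 -0.994  0.001] y [-0.    -0.001 -1.   ] z [ 0.994  0.114 -0.   ] gw 0.461 t 2.4
shift mm tool axes (no yaw): [ -0.6 117.5   1. ]
yaw deg 0.02 shift after yaw: [ -0.6 117.5   1. ]
```

View pics/s2.png

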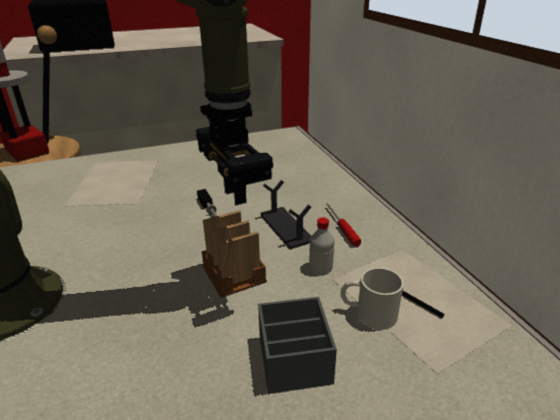

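{"op": "drive_tool", "data": {
  "increments": "-0.6 20 1 0 138; 0 20 0 0 138; 0 20 0 0 138; 0 20 0 0 138; 0 20 0 0 138; 0 17.5 0 0 138; 0 0 0 0 138; 0 0 0 0 138; 0 0 0 0 255; 0 0 0 0 255; 0 0 0 0 255; 0 0 0 0 255; 0 0 0 0 255; 0 0 0 0 255",
  "squeeze": 20
}}

```text
time: 4.25
position: [0.4747, -0.1271, 0.1051]
tool_rot: [-1.261, 1.125, -1.125]
ft_force: [-0.9, 0.6, 1.1]
grip_width: 0.09
```

```bash
python3 -c "
from h import *
go(rk(0,-.048,.105),RY)
d=shot('side');cv2.imwrite('pics/s3.png',cv2.resize(d['img'][120:300,160:360,::-1],(660,594)))"
```

```text
pos [ 0.4747 -0.1271  0.1051] toolx [ 0.114 -0.994  0.   ] y [ 0. -0. -1.] z [0.994 0.114 0.   ] gw 0.09 t 4.25
shift mm tool axes (no yaw): [ 0.6  0.1 -0.4]
yaw deg 0.03 shift after yaw: [ 0.6  0.1 -0.4]
```

View pics/s3.png

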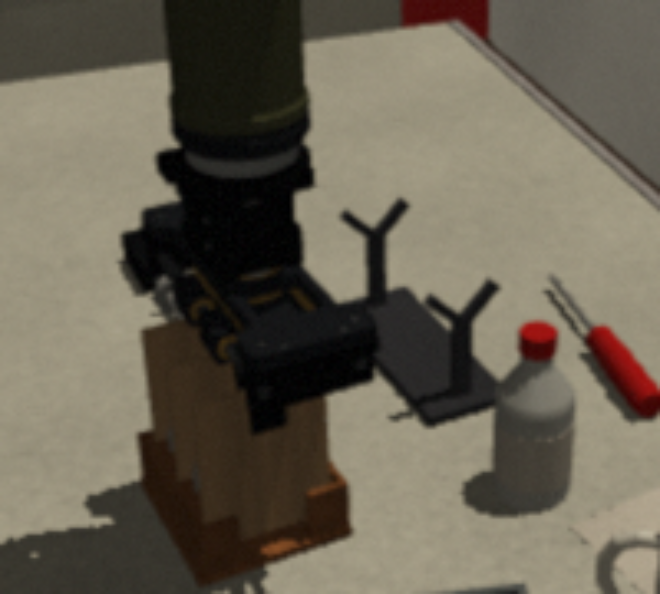

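{"op": "drive_tool", "data": {
  "increments": "0 -10 0 0 255; 0 -15 0 0 255; 0 -15 0 0 255; 0 -20 0 0 255; 0 -25 0 0 255; 0 -25 0 0 255; 0 -15 0 0 255; 0 0 0 0 255; 0 0 0 0 255"
}}

```text
time: 5.42
position: [0.4741, -0.1269, 0.2293]
tool_rot: [-1.262, 1.126, -1.124]
ft_force: [-0.1, -0.5, -0.4]
grip_width: 0.087
```

```bash
python3 -c "
from h import *
go(bn(0,-.043,.23),BY)
d=shot('side','s4.png')"
```

```text
pos [ 0.4741 -0.1269  0.2293] toolx [ 0.114 -0.994 -0.001] y [-0.001  0.    -1.   ] z [ 0.994  0.114 -0.001] gw 0.087 t 5.42
shift mm tool axes (no yaw): [264.7  -0.9  -3.4]
yaw deg 17.43 shift after yaw: [253.5  -0.9  76. ]
```

View pics/s4.png

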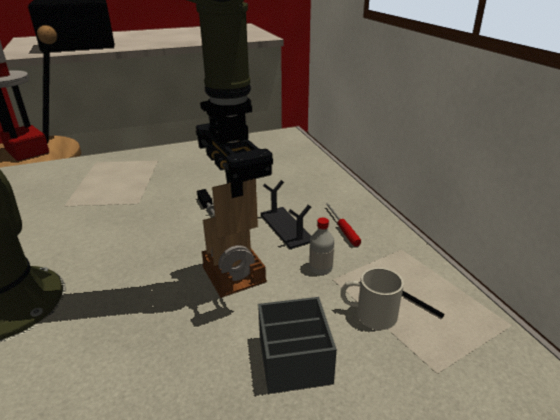

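{"op": "drive_tool", "data": {
  "increments": "26.4 0 -0.3 0 255; 26.4 0 -0.3 0 255; 26.4 0 -0.3 0 255; 26.4 0 -0.3 0 255; 26.4 0 -0.3 0 255; 26.4 0 -0.3 0 255; 26.4 0 -0.3 0 255; 26.4 0 -0.3 0 255; 26.4 0 -0.3 0 255; 26.4 0 -0.3 0 255; 0 0 0 5.8 255; 0 0 0 5.8 255; 0 0 0 5.8 255; 0 0 0 0 255; 0 0 0 0 255; 0 0 0 0 255"
}}

```text
time: 7.48
position: [0.5017, -0.3899, 0.23]
tool_rot: [-1.114, 1.347, -1.347]
ft_force: [-0.6, 0.1, -0.7]
grip_width: 0.094
```

```bash
python3 -c "
from h import *
go(bn(0,-.043,.093),BY)
d=shot('side');g=(np.clip((d['img']/255.)**0.6*1.2,0,1)*255).astype(np.uint8)[:,:,::-1]
cv2.imwrite('pics/s5.png',cv2.resize(g[170:410,200:400],(500,600)))
d=shot('top');g=(np.clip((d['img']/255.)**0.6*1.2,0,1)*255).astype(np.uint8)[:,:,::-1]
cv2.imwrite('pics/t5.png',cv2.resize(g[200:330,370:520],(690,598)))"
```

```text
pos [ 0.5017 -0.3899  0.23  ] toolx [-0.188 -0.982  0.   ] y [-0. -0. -1.] z [ 0.982 -0.188 -0.   ] gw 0.094 t 7.47
shift mm tool axes (no yaw): [  0.5 137.   -0.7]
yaw deg 0.08 shift after yaw: [  0.5 137.   -0.7]
```

View pics/s5.png

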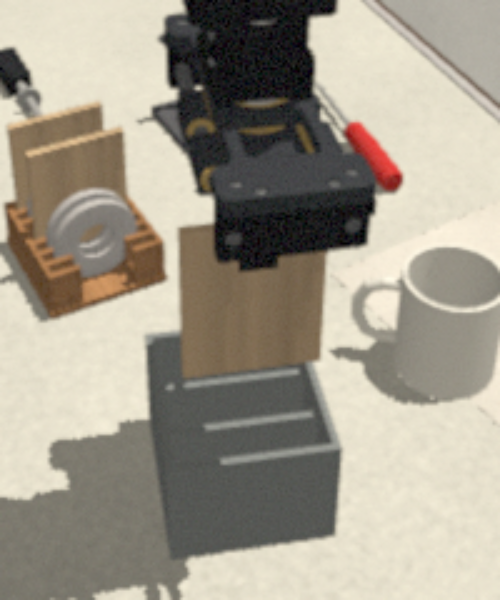

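View pics/t5.png

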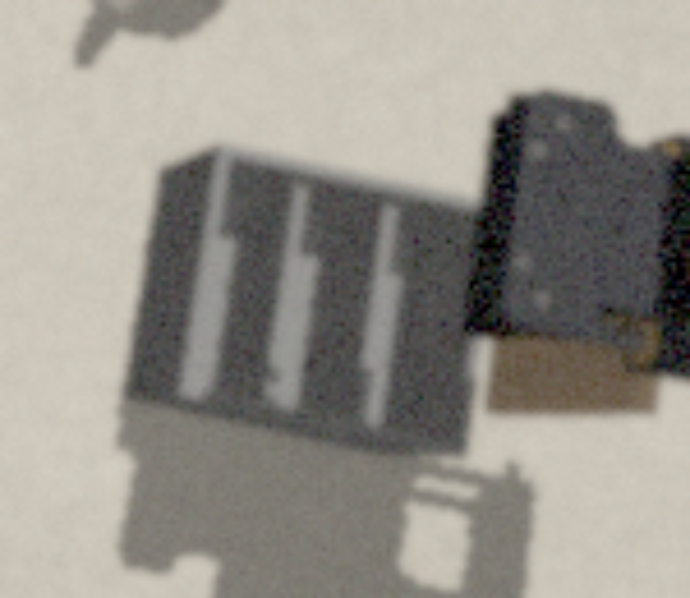

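```bash
python3 - <<'E'
from h import *
d=cv2.imread('pics/top0.png'); g=cv2.cvtColor(d,cv2.COLOR_BGR2GRAY)
T=shot('top')
for r in (242,246,250,254,280): print(r, g[r,405:482].tolist())
# predicted strip positions
for yy in (-.06,-.02,.02,.06):
    print(yy,[proj(T,bn(x,yy,.085))[0].round(1).tolist() for x in (-.051,0,.051)])
s=cv2.imread('pics/side0.png'); gg=(np.clip((s/255.)**0.6*1.2,0,1)*255).astype(np.uint8)
S=shot('side')
for x,y in [(a,b) for a in(-.056,.056) for b in (-.0625,-.02,.02,.0625)]:
    p=proj(S,bn(x,y,.085))[0]; cv2.circle(gg,(int(p[0]*1),int(p[1])),1,(0,0,255),-1)
cv2.imwrite('pics/s6.png',cv2.resize(gg[285:405,240:350],(550,600)))
E
```

```text
242 [32, 24, 32, 20, 14, 26, 22, 18, 25, 29, 46, 64, 72, 67, 44, 40, 25, 28, 24, 23, 21, 28, 29, 25, 29, 27, 24, 25, 46, 62, 65, 59, 42, 33, 26, 24, 27, 27, 23, 27, 24, 33, 20, 25, 24, 23, 19, 31, 32, 39, 45, 39, 47, 51, 59, 66, 67, 70, 72, 77, 80, 82, 88, 91, 97, 101, 104, 110, 112, 114, 118, 119, 116, 121, 119, 121, 119]
246 [29, 25, 23, 18, 24, 30, 24, 24, 30, 40, 57, 75, 65, 49, 41, 29, 29, 24, 21, 25, 30, 23, 31, 29, 26, 28, 29, 39, 51, 69, 62, 53, 39, 29, 33, 27, 28, 13, 26, 25, 29, 26, 27, 25, 25, 25, 25, 37, 55, 67, 66, 47, 34, 25, 22, 22, 26, 25, 19, 23, 23, 23, 25, 25, 33, 34, 31, 36, 44, 46, 52, 66, 79, 96, 112, 118, 121]
250 [27, 23, 27, 24, 26, 30, 15, 24, 37, 44, 67, 68, 56, 47, 36, 33, 36, 27, 24, 23, 23, 28, 26, 29, 28, 29, 36, 44, 66, 70, 58, 40, 32, 33, 27, 27, 24, 26, 28, 29, 19, 29, 20, 22, 33, 30, 29, 48, 64, 73, 54, 39, 32, 24, 24, 28, 25, 21, 22, 17, 27, 30, 33, 23, 25, 29, 29, 27, 23, 35, 54, 68, 83, 103, 116, 121, 120]
254 [23, 28, 25, 23, 25, 22, 23, 21, 38, 66, 76, 76, 75, 75, 75, 64, 48, 33, 18, 21, 32, 31, 29, 27, 26, 29, 41, 58, 68, 67, 58, 41, 33, 36, 29, 23, 29, 28, 18, 27, 29, 27, 28, 34, 25, 22, 37, 53, 68, 67, 46, 41, 28, 27, 20, 28, 26, 21, 25, 27, 30, 17, 27, 24, 22, 30, 22, 26, 23, 40, 55, 78, 97, 114, 121, 124, 119]
280 [24, 30, 27, 31, 47, 67, 77, 78, 75, 77, 72, 62, 43, 24, 26, 33, 36, 17, 31, 20, 29, 29, 36, 58, 67, 75, 77, 77, 73, 71, 50, 36, 24, 28, 30, 26, 22, 26, 28, 23, 16, 29, 30, 49, 66, 72, 77, 74, 69, 50, 30, 25, 27, 22, 22, 24, 20, 23, 26, 26, 30, 18, 25, 29, 26, 28, 52, 69, 88, 105, 118, 122, 121, 122, 120, 121, 123]
-0.06 [[470.0, 296.3], [473.2, 270.8], [476.4, 245.8]]
-0.02 [[450.0, 292.0], [453.4, 266.5], [456.8, 241.6]]
0.02 [[429.9, 287.7], [433.6, 262.3], [437.2, 237.5]]
0.06 [[410.0, 283.5], [413.8, 258.1], [417.6, 233.3]]
```

View pics/s6.png

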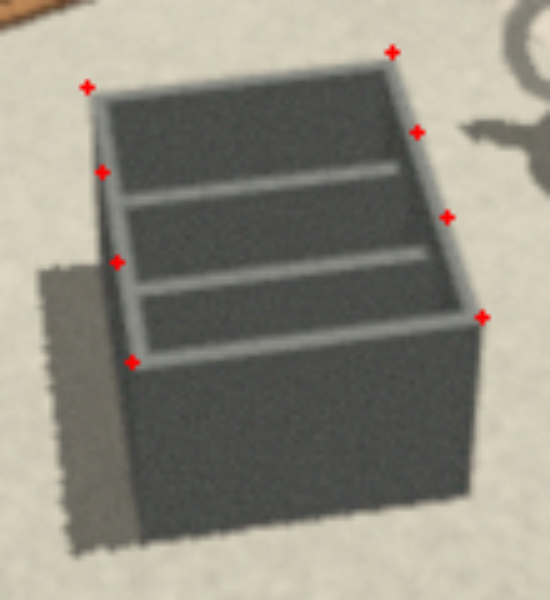

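{"op": "drive_tool", "data": {
  "increments": "0.5 20 -0.7 0 255; 0 20 0 0 255; 0 20 0 0 255; 0 20 0 0 255; 0 20 0 0 255; 0 15 0 0 255; 0 10 0 0 255; 0 10 0 0 255; 0 0 0 0 255; 0 0 0 0 255"
}}

```text
time: 8.93
position: [0.5013, -0.3903, 0.0957]
tool_rot: [-1.113, 1.347, -1.349]
ft_force: [0.1, -0.1, 0.0]
grip_width: 0.094
```

```bash
cat >> h.py <<'E'
def crop(name,fn,r0,r1,c0,c1):
    d=shot(name);g=(np.clip((d['img']/255.)**0.6*1.2,0,1)*255).astype(np.uint8)[:,:,::-1]
    k=min(800/(c1-c0),600/(r1-r0)); cv2.imwrite('pics/'+fn,cv2.resize(g[r0:r1,c0:c1],None,fx=k,fy=k,interpolation=cv2.INTER_CUBIC))
    return d
E
python3 -c "
from h import *
go(bn(0,-.043,.093),BY)
crop('side','s7.png',200,410,200,400)"
```

```text
pos [ 0.5013 -0.3903  0.0957] toolx [-0.189 -0.982  0.001] y [ 0.001 -0.001 -1.   ] z [ 0.982 -0.189  0.001] gw 0.094 t 8.93
shift mm tool axes (no yaw): [ 0.   2.7 -0.4]
yaw deg 0.03 shift after yaw: [ 0.   2.7 -0.4]
```

View pics/s7.png

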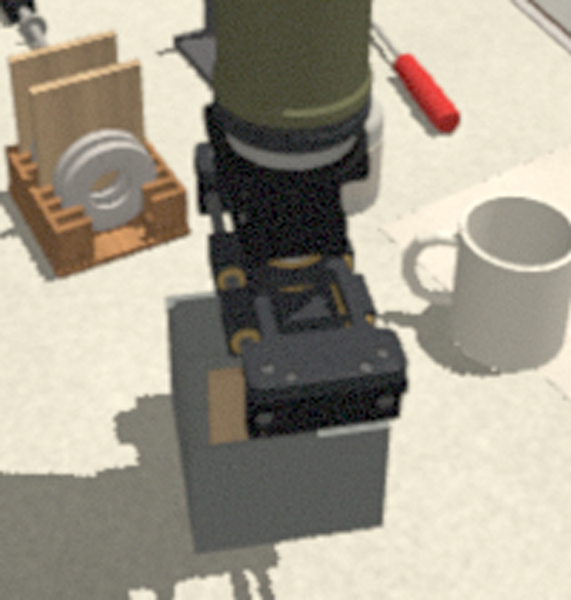

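{"op": "drive_tool", "data": {
  "increments": "0 3 0 0 255; 0 0 0 0 190; 0 0 0 0 190; 0 0 0 0 190; 0 0 0 0 190; 0 -10 0 0 190; 0 -20 0 0 190; 0 -25 0 0 190; 0 -25 0 0 190; 0 -25 0 0 190; 0 -25 0 0 138; 0 0 0 0 138; 0 0 0 0 138"
}}

```text
time: 10.6
position: [0.5007, -0.3899, 0.222]
tool_rot: [-1.114, 1.348, -1.348]
ft_force: [0.3, 0.5, -0.4]
grip_width: 0.442
```

```bash
python3 -c "
from h import *
go(rk(0,0,.225),RY)
crop('side','s8.png',200,410,200,400)
crop('top','t8.png',200,330,370,520)"
```

```text
pos [ 0.5007 -0.3899  0.222 ] toolx [-0.189 -0.982  0.   ] y [-0. -0. -1.] z [ 0.982 -0.189 -0.   ] gw 0.442 t 10.6
shift mm tool axes (no yaw): [-298.4   -3.   -89.6]
yaw deg -17.37 shift after yaw: [-311.5   -3.     3.6]
```

View pics/s8.png

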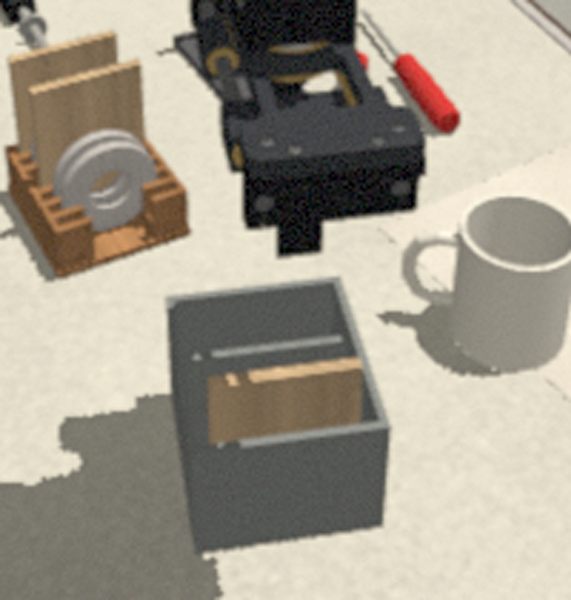

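{"op": "drive_tool", "data": {
  "increments": "0 0 0 -5.8 138; 0 0 0 -5.8 138; 0 0 0 -5.8 138; -31.1 0 0.4 0 138; -31.1 0 0.4 0 138; -31.1 0 0.4 0 138; -31.1 0 0.4 0 138; -31.1 0 0.4 0 138; -31.1 0 0.4 0 138; -31.1 0 0.4 0 138; -31.1 0 0.4 0 138; -31.1 0 0.4 0 138; -31.1 0 0.4 0 138; 0 0 0 0 138; 0 0 0 0 138; 0 0 0 0 138"
}}

```text
time: 12.7
position: [0.4694, -0.0818, 0.2217]
tool_rot: [-1.26, 1.127, -1.126]
ft_force: [-0.5, -0.5, -0.3]
grip_width: 0.46
```

```bash
python3 -c "
from h import *
go(rk(0,0,.105),RY)"
```

```text
pos [ 0.4694 -0.0818  0.2217] toolx [ 0.112 -0.994 -0.   ] y [-0.001  0.    -1.   ] z [ 0.994  0.112 -0.001] gw 0.46 t 12.7
shift mm tool axes (no yaw): [-1.800e+00  1.167e+02 -1.000e-01]
yaw deg -0.09 shift after yaw: [-1.800e+00  1.167e+02 -1.000e-01]
```

{"op": "drive_tool", "data": {
  "increments": "-1.8 20 0 0 138; 0 20 0 0 138; 0 20 0 0 138; 0 20 0 0 138; 0 20 0 0 138; 0 16.7 0 0 138; 0 0 0 0 138; 0 0 0 0 138; 0 0 0 0 255; 0 0 0 0 255; 0 0 0 0 255; 0 0 0 0 255; 0 0 0 0 255; 0 -10 0 0 255; 0 -15 0 0 255; 0 -15 0 0 255; 0 -20 0 0 255; 0 -25 0 0 255; 0 -25 0 0 255; 0 -20 0 0 255"
}}

```text
time: 15.2
position: [0.4698, -0.0783, 0.2376]
tool_rot: [-1.26, 1.123, -1.126]
ft_force: [-0.2, 0.2, 0.2]
grip_width: 0.091
```

```bash
python3 -c "
from h import *
go(bn(0,.003,.24),BY)
crop('side','s9.png',120,330,160,380)"
```

```text
pos [ 0.4698 -0.0783  0.2376] toolx [ 0.114 -0.993  0.   ] y [ 0.002 -0.    -1.   ] z [0.993 0.114 0.002] gw 0.091 t 15.2
shift mm tool axes (no yaw): [269.6  -2.2   9.1]
yaw deg 17.45 shift after yaw: [254.5  -2.2  89.5]
```

View pics/s9.png

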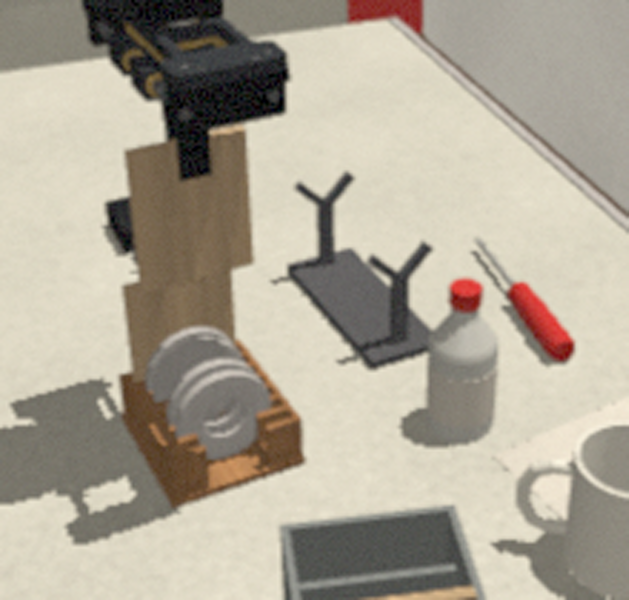

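{"op": "drive_tool", "data": {
  "increments": "26.9 0 0.9 0 255; 26.9 0 0.9 0 255; 26.9 0 0.9 0 255; 26.9 0 0.9 0 255; 26.9 0 0.9 0 255; 26.9 0 0.9 0 255; 26.9 0 0.9 0 255; 26.9 0 0.9 0 255; 26.9 0 0.9 0 255; 26.9 0 0.9 0 255; 0 0 0 5.8 255; 0 0 0 5.8 255; 0 0 0 5.8 255; 0 0 0 0 255; 0 0 0 0 255; 0 0 0 0 255"
}}

```text
time: 17.25
position: [0.5088, -0.3452, 0.2353]
tool_rot: [-1.114, 1.347, -1.347]
ft_force: [0.9, 0.1, -0.4]
grip_width: 0.088
```

```bash
python3 -c "
from h import *
go(bn(0,.003,.093),BY)"
```

```text
pos [ 0.5088 -0.3452  0.2353] toolx [-0.188 -0.982  0.   ] y [-0.  0. -1.] z [ 0.982 -0.188 -0.   ] gw 0.088 t 17.25
shift mm tool axes (no yaw): [ -0.3 142.3   0.7]
yaw deg 0.08 shift after yaw: [ -0.3 142.3   0.7]
```

{"op": "drive_tool", "data": {
  "increments": "-0.3 20 0.7 0 255; 0 20 0 0 255; 0 20 0 0 255; 0 20 0 0 255; 0 20 0 0 255; 0 20 0 0 255; 0 12 0 0 255; 0 10 0 0 255; 0 0 0 0 255; 0 0 0 0 255; 0 0 0 0 190; 0 0 0 0 190; 0 0 0 0 190; 0 0 0 0 190; 0 -10 0 0 190; 0 -20 0 0 190; 0 -25 0 0 190; 0 -25 0 0 190; 0 -25 0 0 190; 0 -25 0 0 138"
}}

```text
time: 19.75
position: [0.51, -0.345, 0.2262]
tool_rot: [-1.113, 1.345, -1.349]
ft_force: [-1.0, -0.1, 1.0]
grip_width: 0.311
```

```bash
python3 -c "
from h import *
go(rk(0,.048,.225),RY)
crop('side','s10.png',200,410,200,400)"
```

```text
pos [ 0.51   -0.345   0.2262] toolx [-0.188 -0.982  0.001] y [ 0.002 -0.001 -1.   ] z [ 0.982 -0.188  0.002] gw 0.311 t 19.75
shift mm tool axes (no yaw): [-298.3    0.7 -104.5]
yaw deg -17.36 shift after yaw: [-315.9    0.7  -10.7]
```

View pics/s10.png

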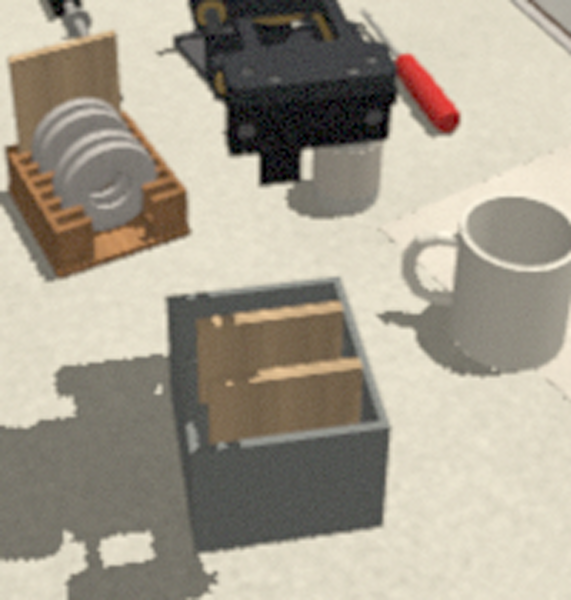

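{"op": "drive_tool", "data": {
  "increments": "0 0 0 -5.8 138; 0 0 0 -5.8 138; 0 0 0 -5.8 138; -31.6 0 -1.1 0 138; -31.6 0 -1.1 0 138; -31.6 0 -1.1 0 138; -31.6 0 -1.1 0 138; -31.6 0 -1.1 0 138; -31.6 0 -1.1 0 138; -31.6 0 -1.1 0 138; -31.6 0 -1.1 0 138; -31.6 0 -1.1 0 138; -31.6 0 -1.1 0 138; 0 0 0 0 138; 0 0 0 0 138; 0 0 0 0 138"
}}

```text
time: 21.8
position: [0.4629, -0.0333, 0.2236]
tool_rot: [-1.26, 1.126, -1.127]
ft_force: [-0.6, -1.1, 0.6]
grip_width: 0.458
```

```bash
python3 -c "
from h import *
go(rk(0,.048,.105),RY)"
```

```text
pos [ 0.4629 -0.0333  0.2236] toolx [ 0.112 -0.994  0.   ] y [ 0. -0. -1.] z [0.994 0.112 0.   ] gw 0.458 t 21.8
shift mm tool axes (no yaw): [ -0.9 118.6   0.7]
yaw deg -0.07 shift after yaw: [ -0.9 118.6   0.7]
```

{"op": "drive_tool", "data": {
  "increments": "-0.9 20 0.7 0 138; 0 20 0 0 138; 0 20 0 0 138; 0 20 0 0 138; 0 20 0 0 138; 0 18.6 0 0 138; 0 0 0 0 138; 0 0 0 0 138; 0 0 0 0 255; 0 0 0 0 255; 0 0 0 0 255; 0 0 0 0 255; 0 0 0 0 255; 0 -10 0 0 255; 0 -15 0 0 255; 0 -15 0 0 255; 0 -20 0 0 255; 0 -25 0 0 255; 0 -25 0 0 255; 0 -25 0 0 255"
}}

```text
time: 24.3
position: [0.4635, -0.0307, 0.2418]
tool_rot: [-1.26, 1.124, -1.125]
ft_force: [0.3, -0.4, -0.3]
grip_width: 0.093
```

```bash
python3 -c "
from h import *
go(bn(0,.045,.24),BY)
crop('side','s11.png',120,330,160,380)"
```

```text
pos [ 0.4635 -0.0307  0.2418] toolx [ 0.114 -0.993  0.   ] y [ 0.001 -0.    -1.   ] z [0.993 0.114 0.001] gw 0.093 t 24.3
shift mm tool axes (no yaw): [277.5   1.9  22.5]
yaw deg 17.45 shift after yaw: [258.    1.9 104.7]
```

View pics/s11.png

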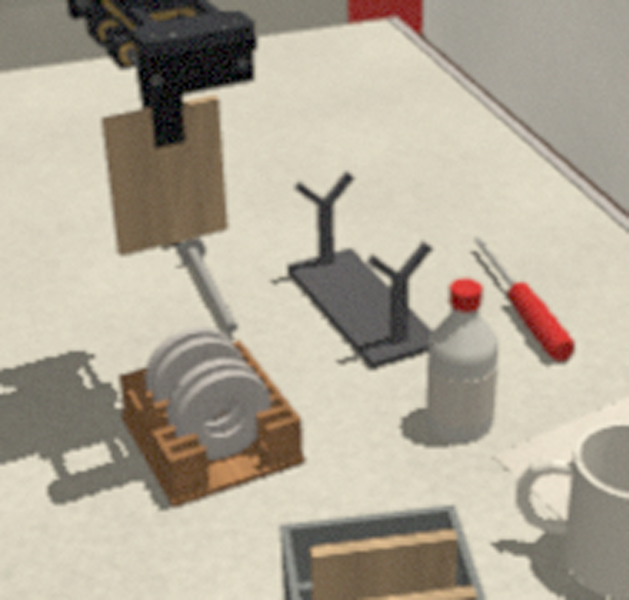

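Third panel is held; the rod has been displaced. I'll re-measure it later.

{"op": "drive_tool", "data": {
  "increments": "27.7 0 2.2 0 255; 27.7 0 2.2 0 255; 27.7 0 2.2 0 255; 27.7 0 2.2 0 255; 27.7 0 2.2 0 255; 27.7 0 2.2 0 255; 27.7 0 2.2 0 255; 27.7 0 2.2 0 255; 27.7 0 2.2 0 255; 27.7 0 2.2 0 255; 0 0 0 5.8 255; 0 0 0 5.8 255; 0 0 0 5.8 255; 0 0 0 0 255; 0 0 0 0 255; 0 0 0 0 255"
}}

```text
time: 26.35
position: [0.5167, -0.3041, 0.2397]
tool_rot: [-1.114, 1.347, -1.347]
ft_force: [-0.0, 0.2, -0.9]
grip_width: 0.09
```

```bash
python3 -c "
from h import *
go(bn(0,.044,.093),BY)"
```

```text
pos [ 0.5167 -0.3041  0.2397] toolx [-0.188 -0.982  0.   ] y [-0. -0. -1.] z [ 0.982 -0.188 -0.   ] gw 0.09 t 26.35
shift mm tool axes (no yaw): [  0.6 146.7   0.8]
yaw deg 0.08 shift after yaw: [  0.6 146.7   0.8]
```

{"op": "drive_tool", "data": {
  "increments": "0.6 20 0.8 0 255; 0 20 0 0 255; 0 20 0 0 255; 0 20 0 0 255; 0 20 0 0 255; 0 20 0 0 255; 0 15 0 0 255; 0 11.5 0 0 255; 0 0 0 0 255; 0 0 0 0 255; 0 0 0 0 190; 0 0 0 0 190; 0 0 0 0 190; 0 0 0 0 190; 0 -10 0 0 190; 0 -20 0 0 190; 0 -25 0 0 190; 0 -25 0 0 190; 0 -25 0 0 190; 0 -25 0 0 138"
}}

```text
time: 28.85
position: [0.5177, -0.3047, 0.2261]
tool_rot: [-1.113, 1.346, -1.349]
ft_force: [-0.1, -0.2, -0.2]
grip_width: 0.306
```

```bash
python3 -c "
from h import *
go([.48,.24,.25],None)
crop('side','s12.png',170,410,160,400)
crop('top','t12.png',180,330,100,340)
crop('top','t12b.png',180,330,370,520)"
```

```text
pos [ 0.5177 -0.3047  0.2261] toolx [-0.189 -0.982  0.001] y [ 0.002 -0.001 -1.   ] z [ 0.982 -0.189  0.002] gw 0.306 t 28.85
shift mm tool axes (no yaw): [-527.8  -24.7 -139.7]
```

View pics/s12.png

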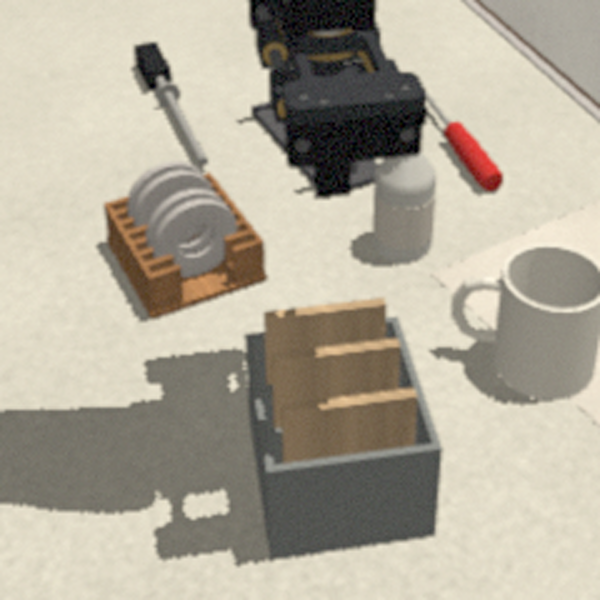

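View pics/t12.png

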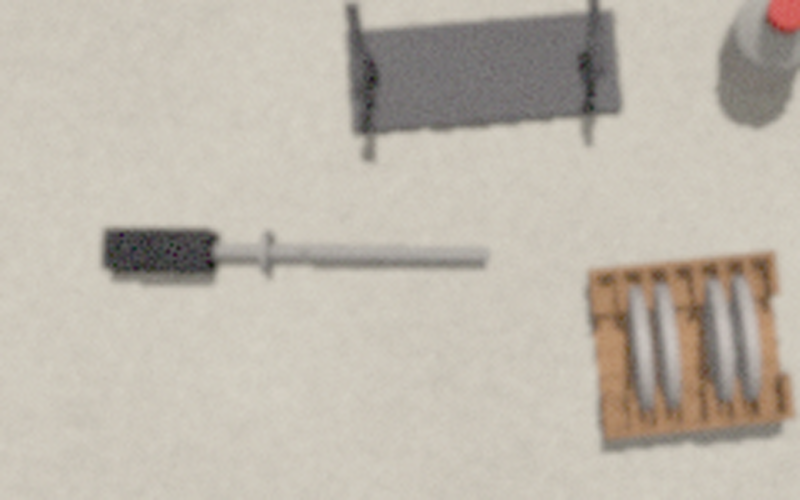

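```bash
python3 - <<'E'
from h import *
d=shot('top'); im=d['img']; g=cv2.cvtColor(im,cv2.COLOR_RGB2GRAY).astype(int)
# handle mask
m=(g<45).astype(np.uint8); m[:,:125]=0; m[:,172:]=0; m[:240]=0; m[275:]=0
n,l,st,c=cv2.connectedComponentsWithStats(m); i=1+st[1:,4].argmax(); print('handle',st[i],c[i])
ys,xs=np.where(l==i); r=cv2.minAreaRect(np.c_[xs,ys].astype(np.float32)); b=cv2.boxPoints(r);P=np.array([onz(d,q,.028) for q in b]);print(P.round(4),P.mean(0).round(4))
hsv=cv2.cvtColor(im,cv2.COLOR_RGB2HSV).astype(int)
for c0 in (170,174,178,186,200,215,230,240,243,245,247): print(c0, g[248:264,c0].tolist(), hsv[248:264,c0,1].tolist())
E
```

```text
handle [131 249  35  14 425] [147.72470588 255.16235294]
[[0.505  0.2893 0.028 ]
 [0.5323 0.2915 0.028 ]
 [0.5338 0.22   0.028 ]
 [0.5064 0.2182 0.028 ]] [0.5194 0.2548 0.028 ]
170 [129, 129, 126, 125, 119, 104, 99, 96, 83, 67, 66, 84, 117, 127, 127, 129] [32, 32, 33, 35, 33, 28, 20, 21, 27, 15, 37, 41, 36, 33, 36, 36]
174 [127, 131, 129, 126, 119, 106, 99, 95, 79, 68, 66, 90, 116, 125, 128, 129] [35, 34, 33, 35, 31, 30, 23, 21, 22, 32, 41, 38, 36, 37, 34, 34]
178 [129, 120, 112, 105, 105, 103, 102, 97, 88, 82, 79, 78, 82, 95, 114, 123] [32, 33, 31, 32, 24, 26, 24, 21, 22, 30, 28, 25, 30, 33, 37, 34]
186 [127, 130, 131, 128, 125, 109, 99, 96, 88, 72, 68, 88, 113, 123, 126, 130] [33, 32, 35, 36, 30, 27, 23, 23, 25, 28, 29, 34, 39, 34, 37, 32]
200 [128, 129, 128, 126, 119, 110, 98, 96, 89, 75, 60, 68, 87, 117, 127, 130] [35, 30, 36, 33, 31, 31, 28, 23, 27, 20, 37, 29, 40, 36, 33, 36]
215 [126, 124, 129, 127, 125, 113, 102, 97, 95, 77, 63, 62, 86, 117, 123, 127] [31, 37, 36, 33, 35, 32, 26, 20, 16, 22, 34, 28, 40, 36, 36, 35]
230 [123, 123, 124, 125, 124, 114, 107, 96, 98, 80, 64, 63, 87, 113, 126, 128] [36, 38, 35, 35, 35, 32, 25, 23, 20, 19, 30, 28, 36, 37, 33, 35]
240 [127, 128, 130, 126, 124, 117, 108, 103, 93, 83, 66, 64, 85, 114, 124, 124] [35, 33, 34, 35, 34, 36, 25, 21, 26, 27, 26, 38, 34, 38, 34, 37]
243 [125, 124, 128, 124, 123, 117, 105, 98, 96, 82, 69, 64, 86, 112, 124, 124] [37, 35, 33, 34, 32, 33, 35, 25, 28, 21, 31, 27, 32, 37, 32, 34]
245 [126, 124, 125, 127, 128, 121, 109, 98, 97, 92, 83, 85, 99, 115, 126, 124] [37, 35, 35, 35, 33, 33, 29, 25, 20, 27, 35, 34, 34, 36, 35, 37]
247 [126, 126, 127, 128, 127, 126, 121, 119, 117, 115, 121, 122, 122, 125, 124, 128] [35, 35, 33, 35, 35, 31, 34, 33, 33, 32, 36, 32, 40, 35, 32, 32]
```

```bash
python3 - <<'E'
from h import *
d=shot('top')
A=onz(d,(170,255.0),.014);B=onz(d,(243,255.6),.014);T=onz(d,(245.7,255.6),.014);H=onz(d,(147.7,254.9),.028)
print(A,B,T,H); v=(B-A)[:2]; v/=np.linalg.norm(v); print('dir',v,np.degrees(np.arctan2(v[0],-v[1])), 'tip-hc',np.linalg.norm((T-H)[:2]))
# side check: project rod axis
cx=H[:2]; 
ax=T[:2]-v*.21
print('hc from tip',ax)
S=shot('side');g=(np.clip((S['img']/255.)**0.6*1.2,0,1)*255).astype(np.uint8)[:,:,::-1].copy()
for t in (-.035,.035,.0675,.21):
    p=proj(S,np.r_[ax+v*t,.014])[0]; cv2.circle(g,(int(round(p[0])),int(round(p[1]))),1,(0,0,255),-1)
# stand: forks tips and base
cv2.imwrite('pics/s13.png',cv2.resize(g[170:260,190:310],(800,600)))
E
```

```text
[0.52247951 0.21195359 0.014     ] [0.5243781  0.05559768 0.014     ] [0.5244962  0.04979916 0.014     ] [0.52059412 0.25551772 0.028     ]
dir [ 0.01214188 -0.99992628] 0.6956956508064339 tip-hc 0.2057555641298642
hc from tip [0.52194641 0.25978368]
```

View pics/s13.png

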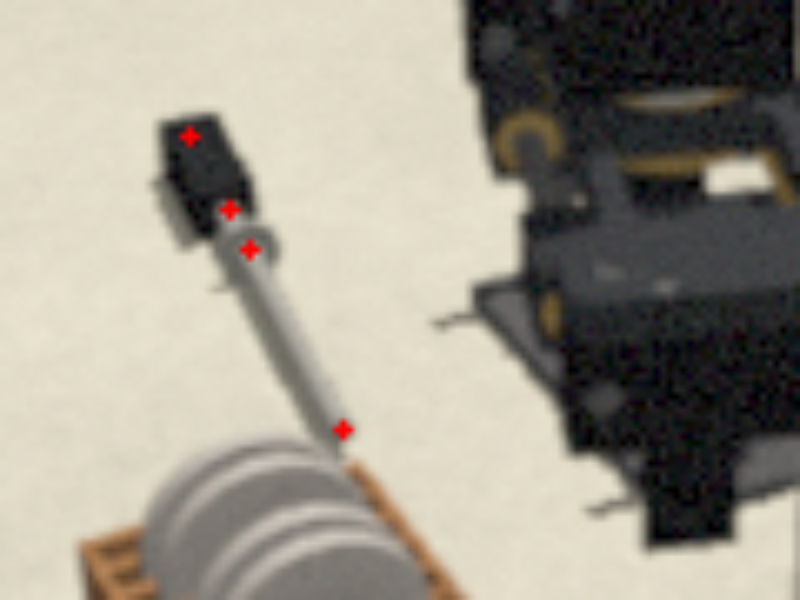

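{"op": "drive_tool", "data": {
  "increments": "0 -20 0 -10.2 110; 0 0 0 -10.2 79; 0 0 0 -10.2 79; 0 0 0 -10.2 79; 0 0 0 -10.2 79; 0 0 0 -10.2 79; 0 0 0 -10.2 79; 0 0 0 -10.2 79; 0 0 0 -10.2 79; 0 0 0 -9.8 79; 0 0 0 0 79; 0 0 0 0 79"
}}

```text
time: 30.65
position: [0.5171, -0.3045, 0.2426]
tool_rot: [-1.57, -0.007, 0.008]
ft_force: [0.0, 0.4, -1.2]
grip_width: 0.691
```

```bash
python3 -c "
from h import *
go([.522,.2355,.12],[1,.012])"
```

```text
pos [ 0.5171 -0.3045  0.2426] toolx [ 1.     0.01  -0.001] y [-0.001  0.001 -1.   ] z [-0.01   1.     0.001] gw 0.691 t 30.65
shift mm tool axes (no yaw): [ 10.3 123.  539.9]
yaw deg -0.13 shift after yaw: [ 11.5 123.  539.9]
```

{"op": "drive_tool", "data": {
  "increments": "0.8 0 36 0 79; 0.8 0 36 0 79; 0.8 0 36 0 79; 0.8 0 36 0 79; 0.8 0 36 0 79; 0.8 0 36 0 79; 0.8 0 36 0 79; 0.8 0 36 0 79; 0.7 0 36 0 79; 0.7 0 36 0 79; 0.7 0 36 0 79; 0.7 0 36 0 79; 0.7 0 36 0 79; 0.7 0 36 0 79; 0.7 0 36 0 79; 0 40 0 0 79; 0 40 0 0 79; 0 40 0 0 79; 0 0 0 0 79; 0 0 0 0 79"
}}

```text
time: 33.15
position: [0.5226, 0.2361, 0.1247]
tool_rot: [-1.57, -0.011, 0.008]
ft_force: [-0.1, 0.3, -0.2]
grip_width: 0.69
```

```bash
python3 -c "
from h import *
go([.522,.2355,.003],[1,.012])
crop('side','s14.png',120,270,140,320)
crop('top','t14.png',200,330,100,273)"
```

```text
pos [0.5226 0.2361 0.1247] toolx [1.    0.012 0.002] y [ 0.002  0.001 -1.   ] z [-0.012  1.     0.001] gw 0.69 t 33.15
shift mm tool axes (no yaw): [ -0.8 121.7  -0.7]
yaw deg -0.0 shift after yaw: [ -0.8 121.7  -0.7]
```

View pics/s14.png

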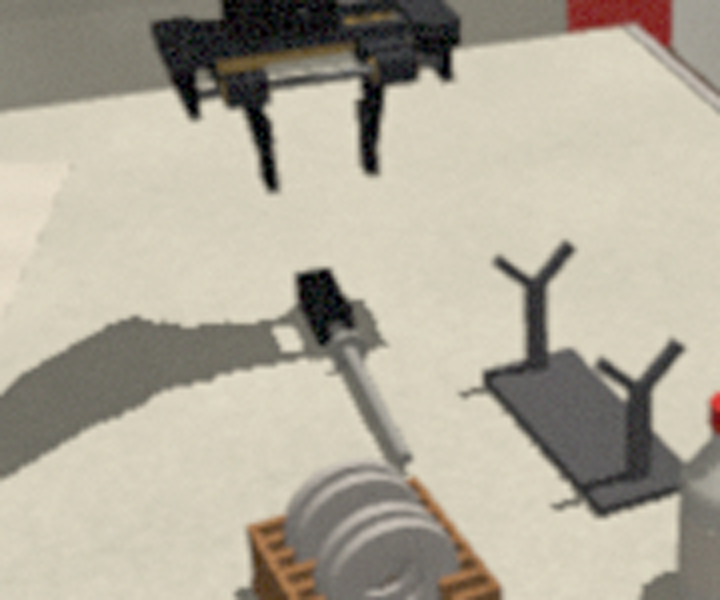

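View pics/t14.png

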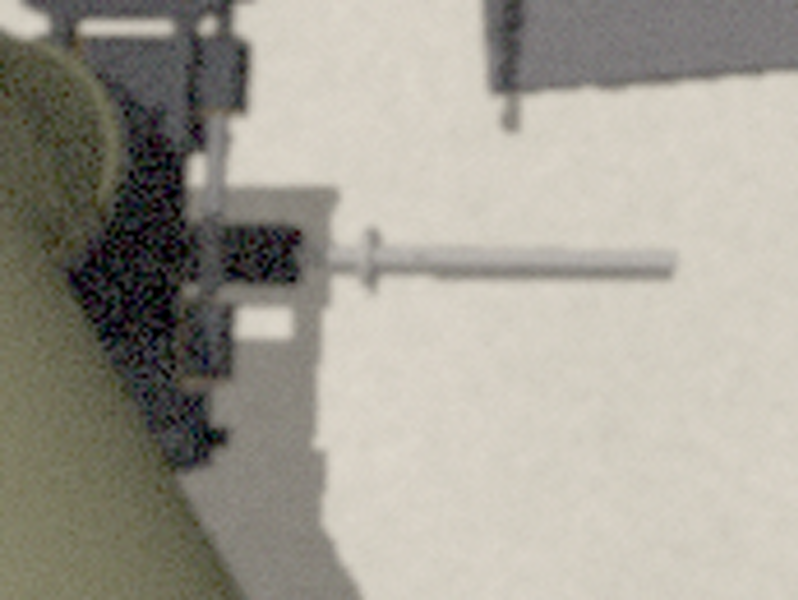

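{"op": "drive_tool", "data": {
  "increments": "-0.8 20 -0.7 0 79; 0 20 0 0 79; 0 20 0 0 79; 0 20 0 0 79; 0 20 0 0 79; 0 12 0 0 79; 0 8 0 0 79; 0 0 0 0 79; 0 0 0 0 79"
}}

```text
time: 34.38
position: [0.5215, 0.235, 0.0038]
tool_rot: [-1.57, -0.011, 0.009]
ft_force: [-0.2, -0.1, 0.4]
grip_width: 0.693
```

```bash
python3 -c "
from h import *
go([.522,.2355,.003],[1,.012])
crop('side','s15.png',120,270,140,320)"
```

```text
pos [0.5215 0.235  0.0038] toolx [1.    0.013 0.001] y [ 0.001  0.    -1.   ] z [-0.013  1.     0.   ] gw 0.693 t 34.38
shift mm tool axes (no yaw): [0.5 0.8 0.5]
yaw deg 0.04 shift after yaw: [0.5 0.8 0.5]
```

View pics/s15.png

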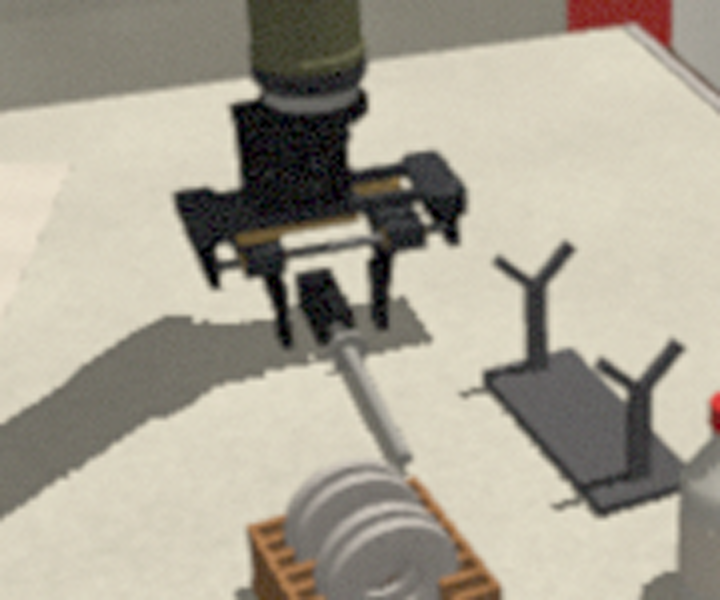

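Fingers straddle the handle. Close with high force, then lift.

{"op": "drive_tool", "data": {
  "increments": "0 0 0 0 255; 0 0 0 0 255; 0 0 0 0 255; 0 0 0 0 255; 0 0 0 0 255; 0 0 0 0 255; 0 -5 0 0 255; 0 -15 0 0 255; 0 -20 0 0 255; 0 -25 0 0 255; 0 -25 0 0 255; 0 -25 0 0 255; 0 0 0 0 255; 0 0 0 0 255; 0 0 0 0 255",
  "squeeze": 60
}}

```text
time: 36.3
position: [0.5203, 0.2343, 0.1171]
tool_rot: [-1.572, -0.008, 0.011]
ft_force: [-0.6, 0.7, -2.4]
grip_width: 0.316
```

```bash
python3 -c "
from h import *
go(rk(0,.19,.13),RX)
crop('side','s16.png',90,270,120,340)
crop('top','t16.png',200,330,100,273)"
```

```text
pos [0.5203 0.2343 0.1171] toolx [ 1.     0.013 -0.002] y [-0.002 -0.001 -1.   ] z [-0.013  1.    -0.001] gw 0.316 t 36.3
shift mm tool axes (no yaw): [ -74.4  -12.6 -124.6]
yaw deg -5.77 shift after yaw: [ -86.6  -12.6 -116.4]
```

View pics/s16.png

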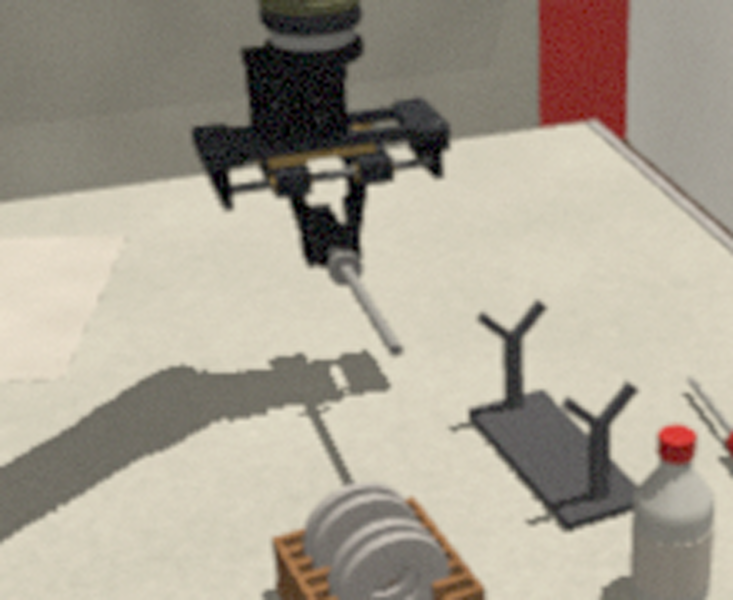

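View pics/t16.png

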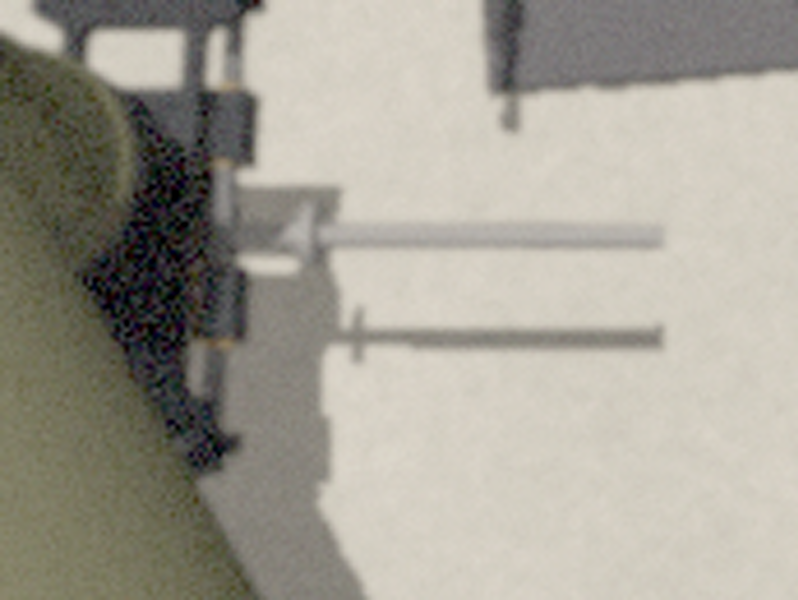

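```bash
cat >> h.py <<'E'
def tri(dt,pt,ds,ps):
    o1,v1=ray(dt,pt);o2,v2=ray(ds,ps)
    A=np.c_[v1,-v2];x=np.linalg.lstsq(A,o2-o1,rcond=None)[0]
    p,q=o1+v1*x[0],o2+v2*x[1]; return (p+q)/2,np.linalg.norm(p-q)
E
python3 - <<'E'
from h import *
dt=shot('top');ds=shot('side')
print('tip',tri(dt,(243.3,251.2),ds,(238.8,194.7)))
print('col',tri(dt,(167.2,250.5),ds,(223.0,169.2)))
# refined profile
g=cv2.cvtColor(dt['img'],cv2.COLOR_RGB2GRAY)
for c in (180,200,220,240): print(c,g[244:258,c].tolist())
print(g[251,236:250].tolist())
gs=cv2.cvtColor(ds['img'],cv2.COLOR_RGB2GRAY)
print(gs[188:200,232:246])
E
```

```text
tip (array([0.52367726, 0.04830541, 0.12695963]), np.float64(0.0009024547705841709))
col (array([0.52113762, 0.19048705, 0.1304574 ]), np.float64(0.0003110145853323626))
180 [131, 133, 132, 128, 109, 103, 101, 96, 87, 98, 123, 133, 135, 135]
200 [132, 133, 132, 127, 115, 108, 103, 99, 90, 102, 125, 133, 134, 133]
220 [133, 133, 135, 126, 112, 104, 106, 99, 91, 102, 126, 134, 135, 134]
240 [132, 130, 131, 129, 122, 109, 106, 100, 90, 91, 117, 130, 133, 133]
[102, 101, 99, 99, 100, 102, 102, 109, 124, 133, 134, 134, 135, 134]
[[ 98  58  72  88 104 120 133 139 136 137 137 137 137 133]
 [119  74  58  80  93 103 126 137 136 134 137 137 136 136]
 [139  98  59  68  84  97 118 133 136 134 137 138 135 133]
 [141 120  80  63  75  90 105 116 131 138 139 137 136 134]
 [139 138 119  77  65  83  88  92 121 137 138 136 135 132]
 [140 142 138 101  59  64  63  70 103 127 136 138 136 135]
 [142 142 139 118  76  45  37  41  73 118 135 137 138 139]
 [142 141 139 136 107  59  39  44  83 123 137 138 138 139]
 [132 139 139 137 128  99  77  83 118 135 139 139 138 138]
 [ 95 131 141 139 140 137 128 131 139 139 140 138 140 138]
 [ 59 111 136 138 136 137 138 141 141 138 137 139 139 141]
 [ 51  92 129 137 137 139 136 140 139 136 135 138 138 138]]
```

```bash
python3 - <<'E'
from h import *
dt=crop('top','t17.png',240,320,270,350);ds=crop('side','s17.png',215,305,195,285)
for nm,d in(('top',dt),('side',ds)):
    print(nm,[ (y,proj(d,rk(0,y,.05))[0].round(1).tolist()) for y in(-.036,-.032,.032)])
E
```

```text
top [(-0.036, [324.8, 280.8]), (-0.032, [322.9, 281.0]), (0.032, [291.8, 284.0])]
side [(-0.036, [238.4, 265.4]), (-0.032, [237.7, 264.4]), (0.032, [227.1, 248.7])]
```

View pics/t17.png

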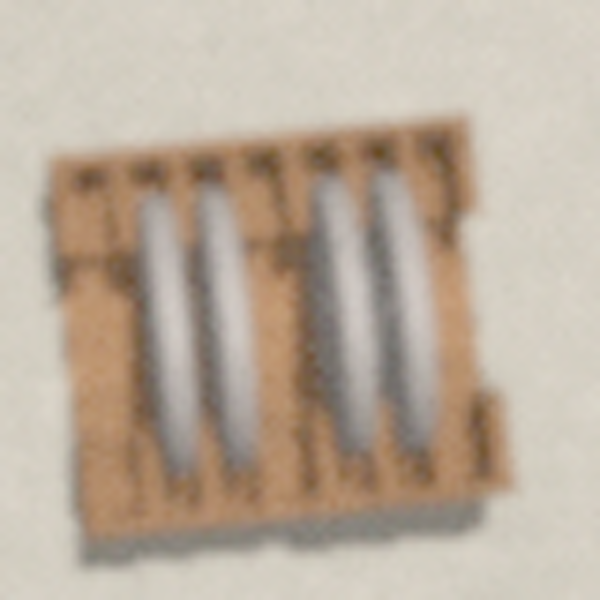

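View pics/s17.png

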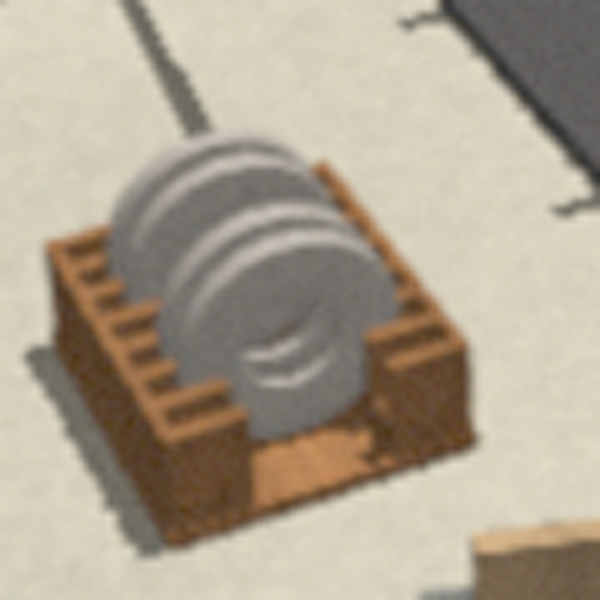

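```bash
python3 -c "
from h import *
go(rk(-.0005,.262,.117),RX)"
```

```text
pos [0.5208 0.2348 0.1179] toolx [ 1.     0.013 -0.001] y [-0.001 -0.    -1.   ] z [-0.013  1.    -0.   ] gw 0.319 t 36.6
shift mm tool axes (no yaw): [-82.7   0.9 -53.4]
yaw deg -5.76 shift after yaw: [-87.6   0.9 -44.9]
```

{"op": "drive_tool", "data": {
  "increments": "0 0 0 -2.9 255; 0 0 0 -2.9 255; -10.9 0 -5.6 0 255; -10.9 0 -5.6 0 255; -10.9 0 -5.6 0 255; -10.9 0 -5.6 0 255; -10.9 0 -5.6 0 255; -10.9 0 -5.6 0 255; -10.9 0 -5.6 0 255; -10.9 0 -5.6 0 255; 0 0 0 0 255; 0 0 0 0 255"
}}

```text
time: 38.1
position: [0.4399, 0.1804, 0.1184]
tool_rot: [-1.569, -0.09, 0.089]
ft_force: [0.8, 0.2, -2.2]
grip_width: 0.316
```

```bash
python3 -c "
from h import *
go(rk(-.0005,.262,.042),RX)"
```

```text
pos [0.4399 0.1804 0.1184] toolx [0.994 0.113 0.001] y [ 0.001  0.    -1.   ] z [-0.113  0.994  0.   ] gw 0.316 t 38.1
shift mm tool axes (no yaw): [-1.1 76.4 -0. ]
yaw deg 0.01 shift after yaw: [-1.1 76.4 -0. ]
```

{"op": "drive_tool", "data": {
  "increments": "-1.1 15 0 0 255; 0 15 0 0 255; 0 15 0 0 255; 0 15 0 0 255; 0 10 0 0 255; 0 6.4 0 0 255; 0 0 0 0 255; 0 0 0 0 255; 0 0 0 0 255"
}}

```text
time: 39.22
position: [0.4388, 0.1802, 0.0423]
tool_rot: [-1.569, -0.09, 0.089]
ft_force: [-0.2, 0.1, -1.2]
grip_width: 0.321
```

```bash
python3 - <<'E'
from h import *
go(rk(-.0005,.101,.042),RX)
dt=crop('top','t18.png',230,320,190,310);ds=crop('side','s18.png',190,290,180,300)
for y in(.09,.075): print('pred axis',y,proj(dt,rk(0,y,.05))[0].round(1),proj(ds,rk(0,y,.05))[0].round(1))
E
```

```text
pos [0.4388 0.1802 0.0423] toolx [0.994 0.114 0.001] y [ 0.001 -0.    -1.   ] z [-0.114  0.994 -0.   ] gw 0.321 t 39.23
shift mm tool axes (no yaw): [  -0.     0.3 -161. ]
yaw deg 0.02 shift after yaw: [   0.     0.3 -161. ]
pred axis 0.09 [263.6 286.7] [218.3 235.7]
pred axis 0.075 [270.9 286. ] [220.5 239. ]
```

View pics/t18.png

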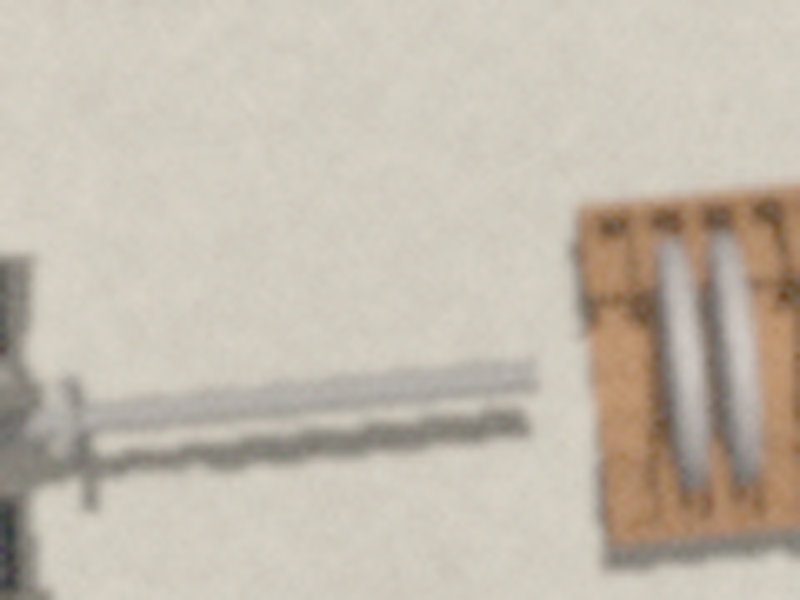

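View pics/s18.png

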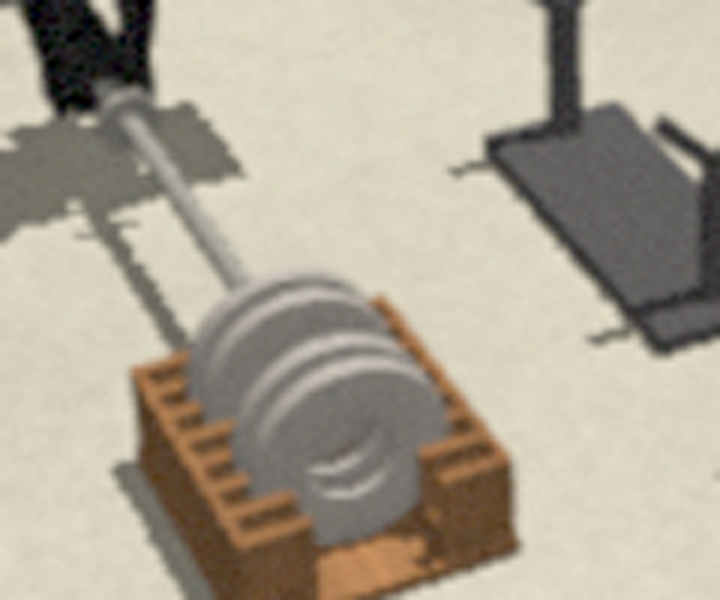

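{"op": "drive_tool", "data": {
  "increments": "0 0 -12 0 255; 0 0 -12 0 255; 0 0 -12 0 255; 0 0 -10 0 255; 0 0 -10 0 255; 0 0 0 0 255; 0 0 0 0 255"
}}

```text
time: 40.2
position: [0.4447, 0.1249, 0.0419]
tool_rot: [-1.569, -0.09, 0.09]
ft_force: [0.1, 0.0, -1.6]
grip_width: 0.317
```

```bash
python3 - <<'E'
from h import *
go(rk(-.0005,.101,.042),RX)
dt=crop('top','t19.png',230,320,190,310);ds=crop('side','s19.png',190,290,180,300)
E
```

```text
pos [0.4447 0.1249 0.0419] toolx [0.993 0.114 0.   ] y [ 0.  0. -1.] z [-0.114  0.993  0.   ] gw 0.317 t 40.2
shift mm tool axes (no yaw): [ 3.000e-01 -1.000e-01 -1.053e+02]
yaw deg 0.04 shift after yaw: [ 4.000e-01 -1.000e-01 -1.053e+02]
```

View pics/t19.png

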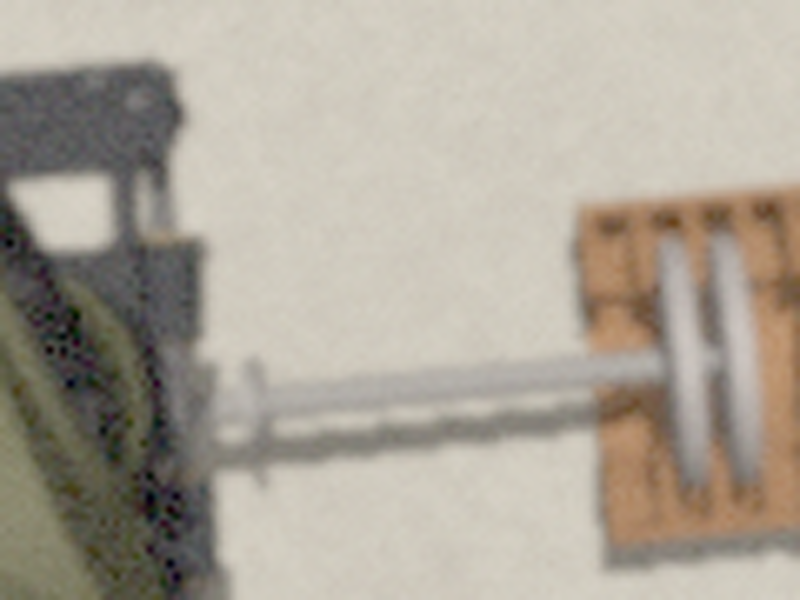

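View pics/s19.png

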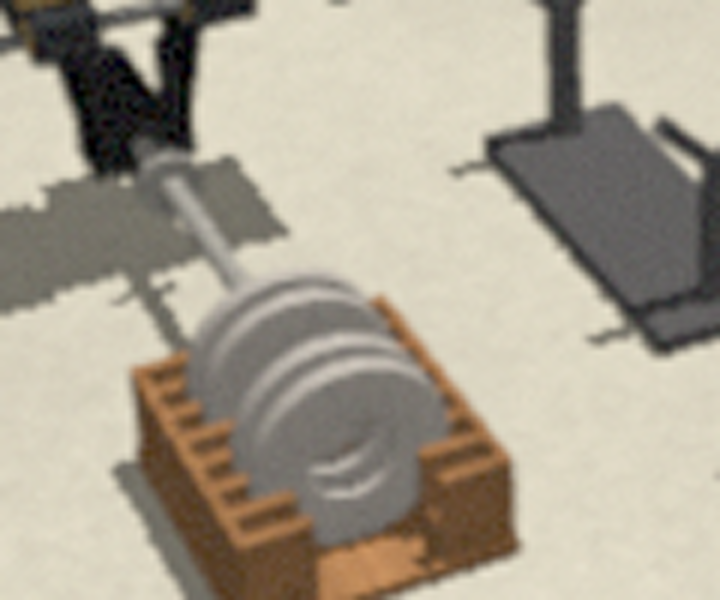

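{"op": "drive_tool", "data": {
  "increments": "0.3 0 -10.5 0 255; 0 0 -10.5 0 255; 0 0 -10.5 0 255; 0 0 -10.5 0 255; 0 0 -10.5 0 255; 0 0 0 0 255; 0 0 0 0 255"
}}

```text
time: 41.18
position: [0.451, 0.0727, 0.0418]
tool_rot: [-1.569, -0.089, 0.089]
ft_force: [-0.0, -0.4, -1.5]
grip_width: 0.315
```

{"op": "drive_tool", "data": {
  "increments": "0 0 -10.5 0 255; 0 0 -10.5 0 255; 0 0 -10.5 0 255; 0 0 -10.5 0 255; 0 0 -10.3 0 255; 0 0 0 0 255; 0 0 0 0 255"
}}

```text
time: 42.05
position: [0.457, 0.0207, 0.0418]
tool_rot: [-1.569, -0.09, 0.09]
ft_force: [-0.8, 0.1, -2.1]
grip_width: 0.316
```

```bash
python3 - <<'E'
from h import *
go(rk(-.0005,.101,.042),RX)
dt=crop('top','t20.png',220,330,210,356);ds=crop('side','s20.png',180,310,180,320)
E
```

```text
pos [0.457  0.0207 0.0418] toolx [0.994 0.114 0.   ] y [ 0.  0. -1.] z [-0.114  0.994  0.   ] gw 0.316 t 42.05
shift mm tool axes (no yaw): [ 0.1 -0.2 -0.4]
yaw deg 0.03 shift after yaw: [ 0.1 -0.2 -0.4]
```

View pics/t20.png

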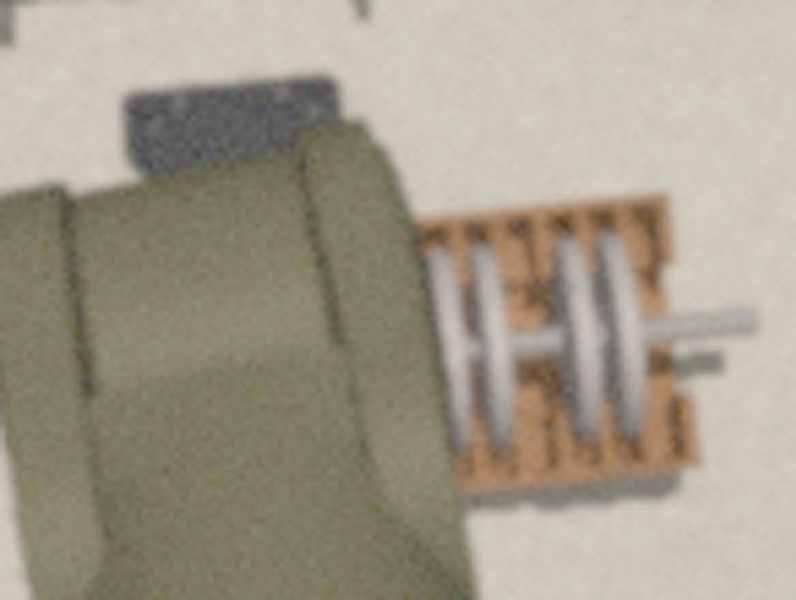

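View pics/s20.png

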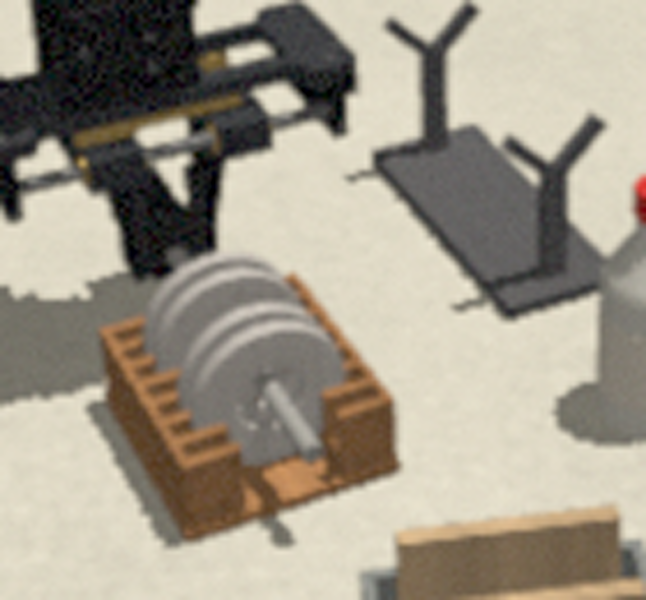

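{"op": "drive_tool", "data": {
  "increments": "0 -3 0 0 255; 0 -4 0 0 255; 0 -4 0 0 255; 0 -3 0 0 255; 0 -3 0 0 255; 0 -3 0 0 255; 0 -4 0 0 255; 0 0 0 0 255; 0 0 0 0 255"
}}

```text
time: 43.28
position: [0.4569, 0.0204, 0.0658]
tool_rot: [-1.569, -0.089, 0.089]
ft_force: [-0.8, 1.0, -5.1]
grip_width: 0.321
```

```bash
python3 - <<'E'
from h import *
go(rk(-.0005,.101,.042),RX)
ds=crop('side','s21.png',180,310,180,320)
E
```

```text
pos [0.4569 0.0204 0.0658] toolx [ 0.994  0.114 -0.   ] y [-0. -0. -1.] z [-0.114  0.994 -0.   ] gw 0.321 t 43.27
shift mm tool axes (no yaw): [ 0.2 23.8 -0.1]
yaw deg 0.02 shift after yaw: [ 0.2 23.8 -0.1]
```

View pics/s21.png

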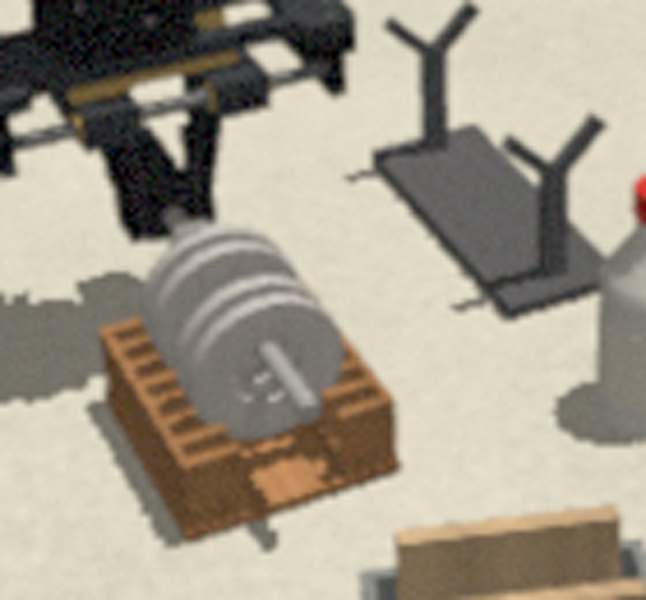

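{"op": "drive_tool", "data": {
  "increments": "0 -4 0 0 255; 0 -5 0 0 255; 0 -5 0 0 255; 0 -5 0 0 255; 0 -5 0 0 255; 0 -6 0 0 255; 0 -7 0 0 255; 0 -8 0 0 255; 0 -8 0 0 255; 0 -8 0 0 255; 0 -8 0 0 255; 0 -8 0 0 255; 0 -6 0 0 255; 0 -4 0 0 255; 0 -2 0 0 255; 0 0 0 0 255; 0 0 0 0 255; 0 0 0 0 255; 0 0 0 0 255"
}}

```text
time: 45.7
position: [0.4569, 0.0205, 0.1547]
tool_rot: [-1.569, -0.089, 0.09]
ft_force: [0.4, -0.8, -4.2]
grip_width: 0.319
```

```bash
python3 - <<'E'
from h import *
s,M=tool(); print(s['position'],s['ft_force'])
dt=crop('top','t22.png',200,330,200,373);ds=crop('side','s22.png',140,290,180,380)
E
```

```text
[0.45689177 0.02049335 0.15470928] [ 0.37850702 -0.81157962 -4.17292184]
```

View pics/s22.png

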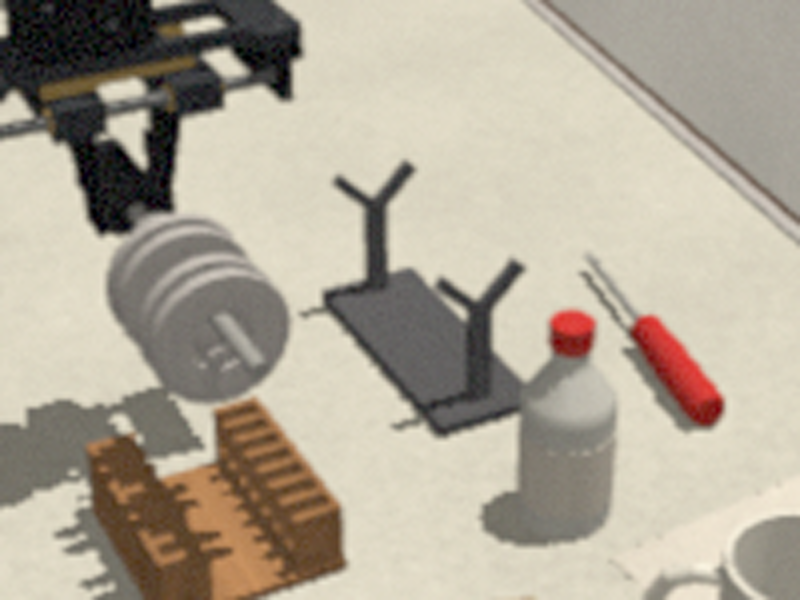

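View pics/t22.png

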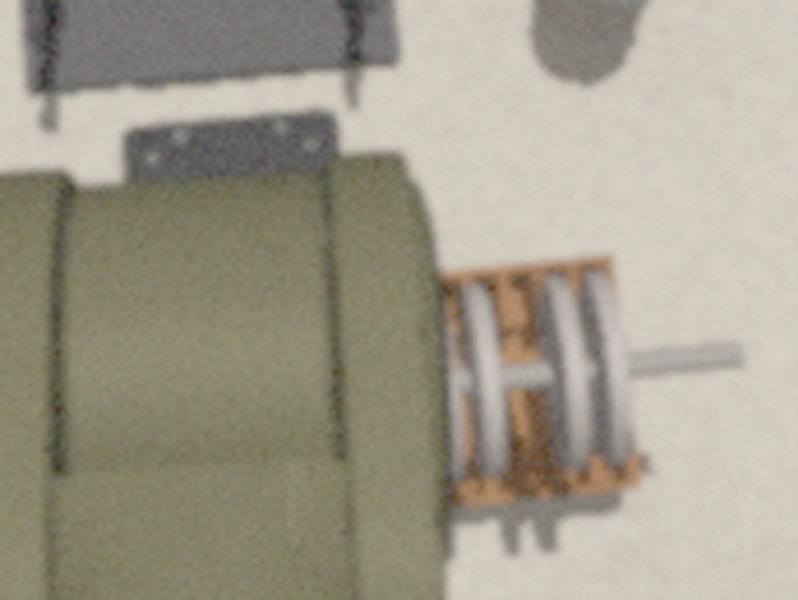

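```bash
python3 - <<'E'
from h import *
dt=shot('top');ds=shot('side')
print('tip',tri(dt,(360.5,276.5),ds,(244.2,230.6)))
im=cv2.imread('pics/top0.png');g=(np.clip((im/255.)**0.6*1.2,0,1)*255).astype(np.uint8)
cv2.imwrite('pics/st.png',cv2.resize(g[170:232,195:297],(800,486),interpolation=cv2.INTER_CUBIC))
im=cv2.imread('pics/side0.png');g=(np.clip((im/255.)**0.6*1.2,0,1)*255).astype(np.uint8)
cv2.imwrite('pics/st2.png',cv2.resize(g[170:260,250:330],(533,600),interpolation=cv2.INTER_CUBIC))
E
```

```text
tip (array([ 0.4785098 , -0.16370002,  0.16754987]), np.float64(0.00029854206354379235))
```

View pics/st.png

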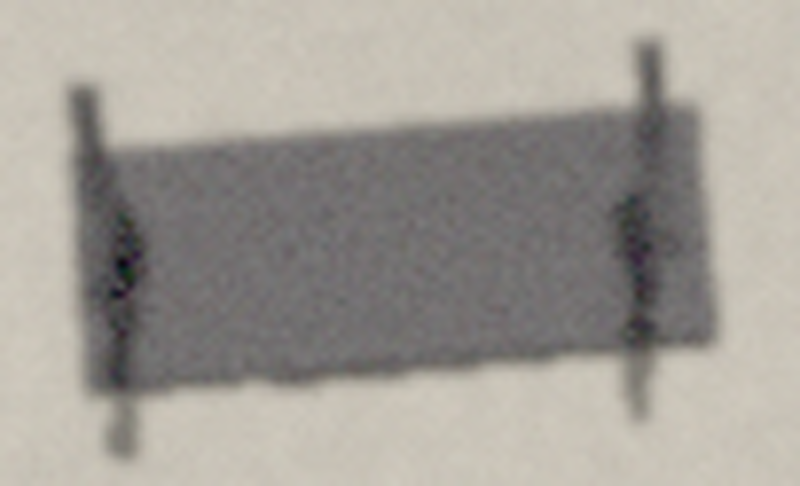

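View pics/st2.png

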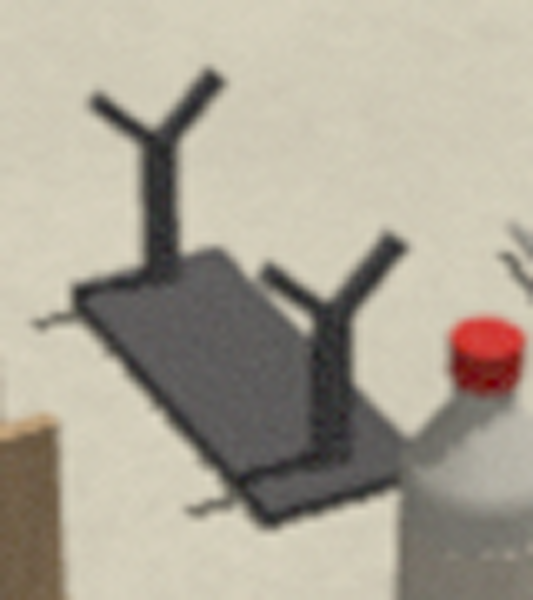

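```bash
python3 - <<'E'
from h import *
dt=shot('top');ds=shot('side')
k=7.843
f=lambda p:(p[0]/k+195-.44,p[1]/k+170-.44)
c=[f(p) for p in[(80,153),(700,104),(716,343),(92,390)]]
P=np.array([onz(dt,q,.01) for q in c]);print(P.round(4),'ctr',P.mean(0).round(4),[np.linalg.norm(P[i]-P[(i+1)%4]).round(4) for i in range(4)])
for a,b in[(0,1),(3,2)]: v=P[a]-P[b];print('ang',np.degrees(np.arctan2(-v[0],v[1])))
for a,b in[(3,0),(2,1)]: v=P[b]-P[a];print('ang',np.degrees(np.arctan2(v[1],v[0])))
print('far ends top',onz(dt,f((85,90)),.102),onz(dt,f((650,42)),.102))
C=P.mean(0)[:2]; k2=6.667
f2=lambda p:(p[0]/k2+250-.44,p[1]/k2+170-.44)
# side: fork V bottoms & tips triangulated on z=.102
for n,p in [('L near',(95,100)),('L far',(213,78)),('R near',(265,268)),('R far',(397,242))]: print(n,onz(ds,f2(p),.102).round(4))
print('tri far L',tri(dt,f((85,90)),ds,f2((213,78))),'far R',tri(dt,f((650,42)),ds,f2((397,242))))
E
```

```text
[[ 0.6704  0.1453  0.01  ]
 [ 0.6888 -0.0298  0.01  ]
 [ 0.6197 -0.0354  0.01  ]
 [ 0.6025  0.1387  0.01  ]] ctr [0.6454 0.0547 0.01  ] [np.float64(0.1761), np.float64(0.0693), np.float64(0.1749), np.float64(0.0682)]
ang 6.000290639042008
ang 5.647722640725935
ang 5.585595696399195
ang 4.60175727115703
far ends top [0.66449899 0.1301849  0.102     ] [ 0.68060614 -0.01371115  0.102     ]
L near [0.61   0.1214 0.102 ]
L far [0.6592 0.1223 0.102 ]
R near [ 0.6259 -0.0208  0.102 ]
R far [ 0.6764 -0.021   0.102 ]
tri far L (array([0.66416129, 0.13125479, 0.09721323]), np.float64(0.003183042343435227)) far R (array([ 0.68084758, -0.01352282,  0.09732489]), np.float64(0.002153222163504828))
```

{"op": "drive_tool", "data": {
  "increments": "0 -6 0 0.5 255; 0 -8 0 0 255; 0 -8 0 0 255; 0 -8 0 0 255; 0 -5 0 0 255; 0 0 8 0 255; 0 0 12 0 255; 0 0 14 0 255; 0 0 14 0 255; 0 0 14 0 255; 0 0 14 0 255; 0 0 14 0 255; 0 0 12 0 255; 0 0 8 0 255; 0 0 0 0 255; 0 0 0 0 255"
}}

```text
time: 48.0
position: [0.4455, 0.1293, 0.1897]
tool_rot: [-1.57, -0.082, 0.082]
ft_force: [-0.4, 0.5, -4.8]
grip_width: 0.32
```

```bash
python3 - <<'E'
from h import *
a=np.radians(6)
dt=shot('top')
print('bottle cap',onz(dt,(336,183),.13))
go([.6362,.153,.14],[np.cos(a),np.sin(a)])
s,_=tool();print(s['ft_force'])
E
```

```text
bottle cap [ 0.65914473 -0.12722946  0.13      ]
pos [0.4455 0.1292 0.1898] toolx [ 0.995  0.104 -0.   ] y [-0. -0. -1.] z [-0.104  0.995 -0.   ] gw 0.322 t 48.05
shift mm tool axes (no yaw): [192.1  49.7   3.9]
yaw deg -0.03 shift after yaw: [192.1  49.7   3.8]
[ 0.43798561 -0.63349383 -4.05312028]
```

{"op": "drive_tool", "data": {
  "increments": "6 0 3.9 0 255; 10 0 0 0 255; 14 0 0 0 255; 16 0 0 0 255; 16 0 0 0 255; 16 0 0 0 255; 16 0 0 0 255; 16 0 0 0 255; 16 0 0 0 255; 16 0 0 0 255; 16 0 0 0 255; 16 0 0 0 255; 12 0 0 0 255; 6 0 0 0 255; 0 8 0 0 255; 0 10 0 0 255; 0 10 0 0 255; 0 7 0 0 255; 0 0 0 0 255; 0 0 0 0 255"
}}

```text
time: 50.55
position: [0.6361, 0.154, 0.1551]
tool_rot: [-1.569, -0.083, 0.082]
ft_force: [-0.1, -0.9, -4.2]
grip_width: 0.316
```

```bash
python3 - <<'E'
from h import *
a=np.radians(6)
go([.6362,.153,.14],[np.cos(a),np.sin(a)])
dt=crop('top','t23.png',130,260,180,340);ds=crop('side','s23.png',120,270,210,390)
E
```

```text
pos [0.6361 0.154  0.1551] toolx [0.994 0.105 0.001] y [ 0.001  0.    -1.   ] z [-0.105  0.994 -0.   ] gw 0.316 t 50.55
shift mm tool axes (no yaw): [-0.  15.1 -1. ]
yaw deg 0.03 shift after yaw: [-0.  15.1 -1. ]
```

View pics/t23.png

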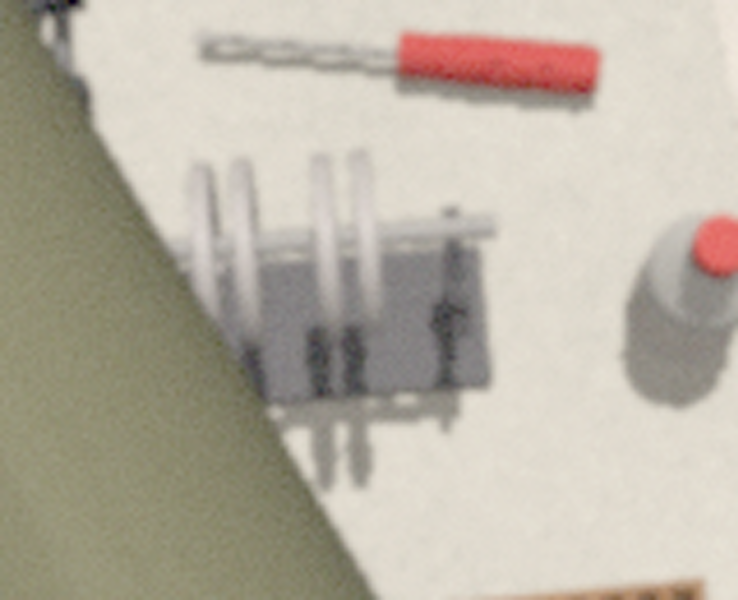

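View pics/s23.png

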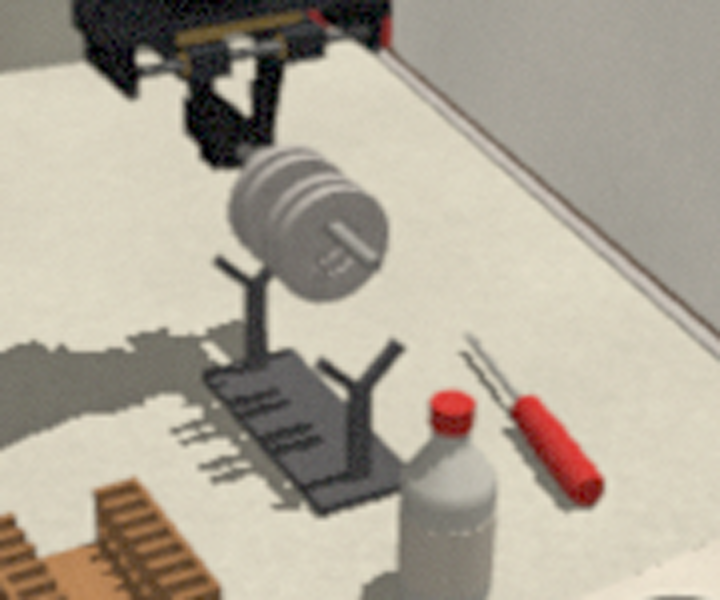

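```bash
python3 - <<'E'
from h import *
dt=shot('top');ds=shot('side')
a=np.radians(6);u=np.array([-np.sin(a),np.cos(a)])
tip=tri(dt,(494/4.6125+180-.4,224/4.6125+130-.4),ds,(372/4+210-.4,257/4+120-.4));print('tip',tip)
C=np.array([.6465,.0545])
for t in (-.073,.073):
  for z in (.07,.085,.102): print(t,z,'top',((proj(dt,np.r_[C+u*t,z])[0]-[180,130])*4.6125).round(0),'side',((proj(ds,np.r_[C+u*t,z])[0]-[210,120])*4).round(0))
E
```

```text
tip (array([ 0.65527509, -0.02965627,  0.16939239]), np.float64(0.0008331547062237625))
-0.073 0.07 top [457. 284.] side [359. 394.]
-0.073 0.085 top [457. 276.] side [360. 372.]
-0.073 0.102 top [458. 266.] side [360. 348.]
0.073 0.07 top [132. 310.] side [255. 290.]
0.073 0.085 top [127. 302.] side [255. 270.]
0.073 0.102 top [121. 293.] side [254. 247.]
```

{"op": "drive_tool", "data": {
  "increments": "0 6 -1 0 255; 0 9 0 0 255; 0 10 0 0 255; 0 10 0 0 255; 0 10 0 0 255; 0 9 0 0 255; 0 7 0 0 255; 0 5 0 0 255; 0 4 0 0 255; 0 0 0 0 255; 0 0 0 0 255"
}}

```text
time: 52.12
position: [0.6362, 0.153, 0.0851]
tool_rot: [-1.569, -0.083, 0.082]
ft_force: [0.4, -0.6, -5.2]
grip_width: 0.316
```

```bash
python3 - <<'E'
from h import *
a=np.radians(6)
go([.6362,.153,.075],[np.cos(a),np.sin(a)])
dt=crop('top','t24.png',130,260,180,340);ds=crop('side','s24.png',140,260,240,360)
E
```

```text
pos [0.6362 0.153  0.0851] toolx [0.994 0.105 0.   ] y [ 0.  0. -1.] z [-0.105  0.994 -0.   ] gw 0.316 t 52.12
shift mm tool axes (no yaw): [-0.1 10.1  0. ]
yaw deg 0.03 shift after yaw: [-0.1 10.1  0. ]
```

View pics/s24.png

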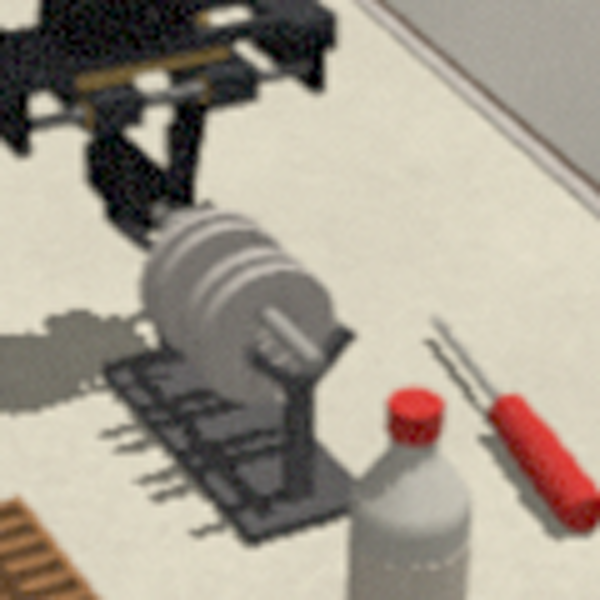

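View pics/t24.png

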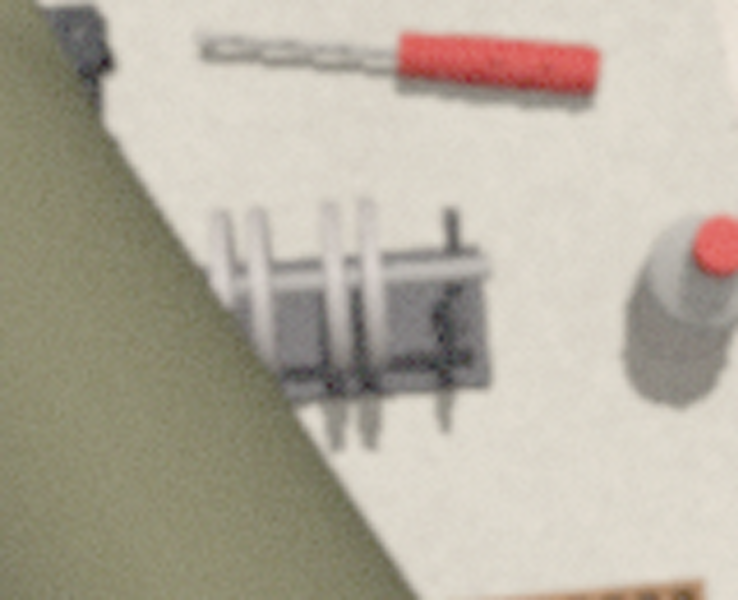

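{"op": "drive_tool", "data": {
  "increments": "0 2 0 0 255; 0 2 0 0 255; 0 2 0 0 255; 0 0 0 0 255; 0 0 0 0 255"
}}

```text
time: 52.85
position: [0.6361, 0.1529, 0.0788]
tool_rot: [-1.569, -0.083, 0.083]
ft_force: [0.3, -0.3, -4.5]
grip_width: 0.315
```

{"op": "drive_tool", "data": {
  "increments": "0 1 0 0 255; 0 1 0 0 255; 0 0 0 0 255; 0 0 0 0 255"
}}

```text
time: 53.35
position: [0.6361, 0.1529, 0.0768]
tool_rot: [-1.569, -0.083, 0.083]
ft_force: [-0.4, 0.8, -4.2]
grip_width: 0.314
```

{"op": "drive_tool", "data": {
  "increments": "0 1 0 0 255; 0 0 0 0 255; 0 1 0 0 255; 0 0 0 0 255; 0 0 0 0 255"
}}

```text
time: 53.98
position: [0.6361, 0.1529, 0.075]
tool_rot: [-1.569, -0.083, 0.082]
ft_force: [-1.7, 1.0, -2.5]
grip_width: 0.317
```

{"op": "drive_tool", "data": {
  "increments": "0 1 0 0 255; 0 0 0 0 255; 0 0 0 0 255"
}}

```text
time: 54.35
position: [0.6362, 0.1529, 0.0745]
tool_rot: [-1.57, -0.083, 0.082]
ft_force: [-3.6, -1.2, 3.7]
grip_width: 0.318
```

{"op": "drive_tool", "data": {
  "increments": "-0.8 -0.5 0 0 255; 0 0 0 0 255; 0 0 0 0 170; 0 0 0 0 160; 0 0 0 0 150; 0 0 0 0 140; 0 0 0 0 130; 0 0 0 0 120; 0 0 0 0 110; 0 0 0 0 110; 0 0 0 0 110",
  "squeeze": 10
}}

```text
time: 55.72
position: [0.6352, 0.1528, 0.0743]
tool_rot: [-1.569, -0.083, 0.083]
ft_force: [-0.2, 1.1, -0.4]
grip_width: 0.569
```

```bash
python3 - <<'E'
from h import *
s,_=tool();print(s['position'],s['ft_force'],s['grip_width'])
dt=crop('top','t25.png',130,260,180,340);ds=crop('side','s25.png',140,260,240,360)
E
```

```text
[0.63524936 0.15279473 0.07429258] [-0.15073996  1.12149825 -0.41741814] 0.5692985247773009
```

View pics/s25.png

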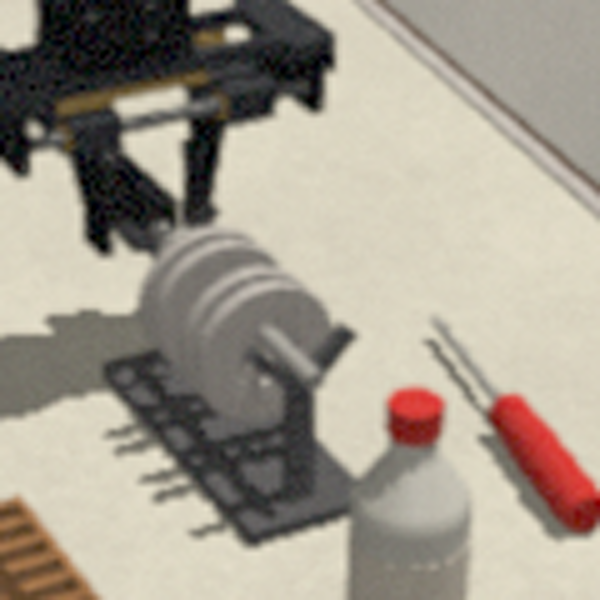

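View pics/t25.png

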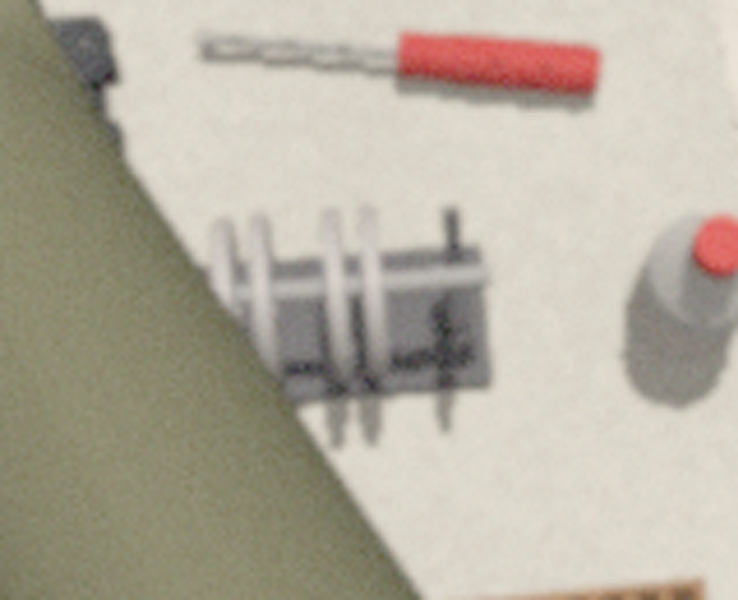

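{"op": "drive_tool", "data": {
  "increments": "0 -4 0 0 110; 0 -6 0 0 110; 0 -10 0 0 110; 0 -15 0 0 110; 0 -20 0 0 110; 0 -25 0 0 110; 0 -25 0 0 110; 0 -25 0 0 110; 0 -20 0 0 110; -30 0 30 0 110; -30 0 30 0 110; -30 0 30 0 110; -30 0 20 0 110; -20 0 0 0 110; 0 0 0 0 110; 0 0 0 0 110"
}}

```text
time: 57.82
position: [0.4856, 0.247, 0.2248]
tool_rot: [-1.569, -0.083, 0.081]
ft_force: [0.8, 0.1, 0.2]
grip_width: 0.566
```

```bash
python3 - <<'E'
from h import *
s,_=tool();print(s['position'],s['ft_force'],s['grip_width'])
dt=crop('top','t26.png',150,310,180,393);ds=crop('side','s26.png',140,260,220,360);shot('side','sfull.png');shot('top','tfull.png')
E
```

```text
[0.48557692 0.24698168 0.22482158] [0.77015992 0.10961113 0.16326999] 0.5662313186805256
```

View pics/s26.png

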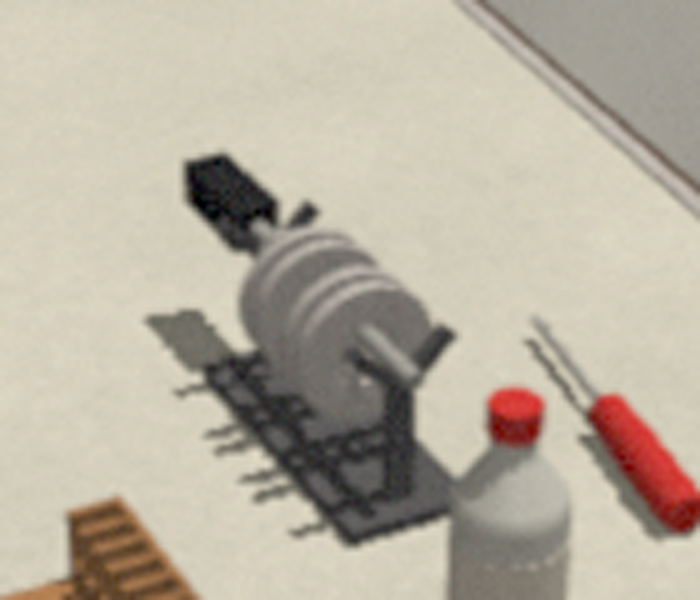

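View pics/tfull.png

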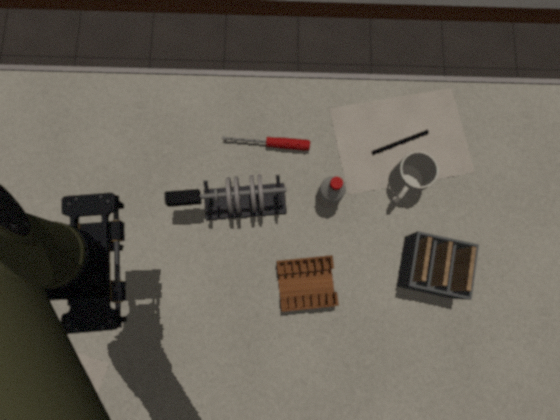

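View pics/sfull.png

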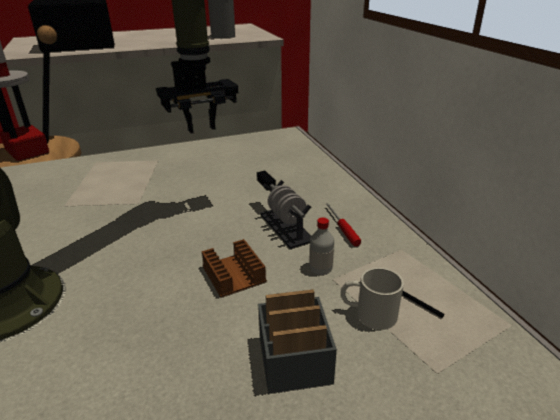

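```bash
python3 - <<'E'
from h import *
dt=crop('top','t27.png',165,235,155,295)
ds=shot('side')
g=cv2.cvtColor(dt['img'],cv2.COLOR_RGB2GRAY)
for r in (196,197,198): print(g[r,160:172].tolist(), g[r,195:208].tolist())
print(g[188:194,280:292])
E
```

```text
[130, 133, 129, 119, 88, 51, 26, 19, 22, 26, 20, 25] [21, 28, 27, 24, 44, 73, 85, 93, 97, 96, 90, 92, 88]
[131, 131, 130, 117, 87, 51, 28, 18, 21, 17, 26, 24] [26, 23, 29, 27, 33, 57, 73, 82, 80, 79, 74, 72, 74]
[128, 131, 127, 114, 88, 55, 28, 22, 20, 17, 26, 18] [23, 28, 23, 22, 23, 37, 67, 83, 86, 68, 55, 49, 52]
[[ 89  90  95  94  99 105 117 124 123 125 126 126]
 [100  98 102  99 101 106 112 122 126 128 124 126]
 [ 90  90  86  81  87  95 106 119 126 125 125 129]
 [ 73  68  69  66  73  85 105 116 125 126 126 131]
 [ 50  58  57  57  71  95 114 124 127 132 129 132]
 [ 46  50  51  57  76 105 120 127 127 127 129 128]]
```

View pics/t27.png

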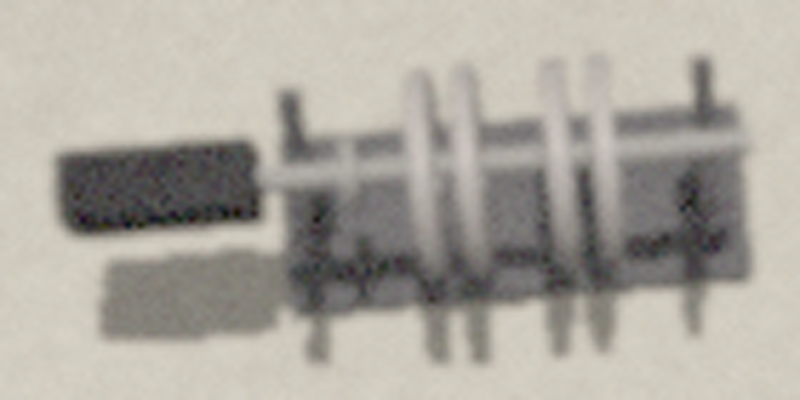

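```bash
python3 - <<'E'
from h import *
dt=shot('top');ds=shot('side')
f=lambda p:(p[0]/5.714+155-.4,p[1]/5.714+165-.4)
tip=onz(dt,f((746,138)),.085);b=onz(dt,f((275,178)),.085)
u=(tip-b)[:2];u/=np.linalg.norm(u)
print('tip',tip,'angle',np.degrees(np.arctan2(u[0],-u[1])),'rod_mid',tip[:2]-u*.087)
print('fork far ends',onz(dt,f((290,97)),.102),onz(dt,f((702,62)),.102))
# tip height tri with side s26: tip (412,375), scale 5
print(tri(dt,f((746,138)),ds,(412/5+220-.4,374/5+140-.4)))
# panels in bin, tops
im=dt['img'];hsv=cv2.cvtColor(im,cv2.COLOR_RGB2HSV).astype(int)
m=((hsv[...,0]>8)&(hsv[...,0]<22)&(hsv[...,1]>75)&(hsv[...,2]>90)).astype(np.uint8);m[:,:405]=0;m[:230]=0;m[310:]=0
n,l,st,c=cv2.connectedComponentsWithStats(m)
for i in range(1,n):
    if st[i,4]>40:
        p=onz(dt,c[i],.115)[:2]-BC; print(st[i],'panel top in bin frame',(p@BX).round(4),(p@BY).round(4))
E
```

```text
tip [ 0.65658014 -0.03029759  0.085     ] angle 6.316852607614999 rod_mid [0.64700782 0.0561742 ]
fork far ends [0.66338227 0.13022112 0.102     ] [ 0.67949305 -0.01377091  0.102     ]
(array([ 0.6551774 , -0.03003149,  0.08821547]), np.float64(0.0012019431768800222))
[422 237  10  44 174] panel top in bin frame -0.0007 0.0458
[443 242  10  44 176] panel top in bin frame -0.0021 0.0047
[467 247   9  44 168] panel top in bin frame -0.0013 -0.041
```

```bash
python3 -c "
from h import *
print(workorder.close_job())"
```

```text
the job is handed in; nothing more can be done
None
```

All three panels are standing in the bin and the rod with its four rings lies across both forks of the stand. I handed the job in at about 58 s of the 210 s. No verdict is reported, so these results are from my own camera checks.

- **Panels:** the last top view puts their tops at y = -41, +5 and +46 mm in the bin's frame, and within about 2 mm of its centre in x. They look upright.
- **Rod knock:** the rod was knocked aside during the panel moves, so I measured it again before gripping the handle. Threading showed almost no side force, and the rod stayed level during the lift.
- **Rod on the stand:** the point that should sit midway between the forks is about 2 mm from the measured cradle point. The rod's direction is about 0.3° from the stand's. The tip measured 88 mm high from the two views, against 85 mm nominal. The near fork sits between the handle and the collar.
- **Rings:** all four hang between the collar and the tip. The fingers gripped only the handle and stayed clear of the rings.
- **Robot and bystanders:** the gripper was clear of everything at the end. I saw no movement of the bottle, mug or screwdriver in the pictures.

**Disagreements:** the side camera read about 2 pixels (3–5 mm) lower in the picture than the top camera throughout. The bin's dividers also look 10–15 mm lower than its walls, although the description says they are the same height. Neither affected the work.

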